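# Fit the coil die and lock the die holder into the bench clay extruder

### The job

Get the bench clay extruder ready for making coils: lay the brass coil die (the one with a single round hole) flat in the recess of the die holder where it stands on the table, then lift the holder by its handle, push it up into the barrel's mouth against the sprung seal and twist it anticlockwise, seen from above, until its three lug pins drop into their notches and it hangs there locked. The slots are out of sight and the barrel may stand turned a little in its clamp, so feel for them and for the end stop, and do not force anything. Leave the black die and the beaker where they are.

Things in the scene. Friction and masses are not known exactly. Their poses are not given: they have to be found in the camera images.
- holder: Loose die holder, 0.12 to 0.17 kg: aluminium cup, 66 mm across, 50 mm high, with a black rubber-sleeved handle along its own -x. Origin: centre of the cup's underside, z up. In its top is a round recess, 53 mm wide, 6 mm deep (floor 44 mm above the origin).
- grip (a point): Where to grip the holder's handle: 115 mm from the cup's axis, 27 mm above its underside, axes as the holder's. The handle there is a straight bar along x, 22 mm wide, 30 mm high, from 79 to 163 mm off the cup's axis.
- pins (a point): Point on the cup's axis at the height of its three lug pins, 44 mm above its underside, axes as the holder's. The pins are round, 6 mm thick, and stick out to 39.5 mm from the axis at 60, 180 (above the handle) and 300 degrees from own +x.
- coil_die: Loose brass disc, 49 mm across, 10 mm thick, with one round 16 mm hole through its middle. Origin: centre of its underside. In the holder's recess it stands 4 mm proud of the rim.
- wedge_die: Loose black disc of the same size as the brass one, with six wedge-shaped holes. Origin: centre of its underside. Not wanted now.
- extruder: Fixed bench clay extruder: blue-grey base (12 mm thick, reaching 30 mm in front of the barrel's axis), column 98 mm behind the axis (own +x), upright steel barrel, 78 mm across, in a 95 mm clamp ring with a screw on its -y side, knob on top 356 mm high. Origin: on the table under the barrel's axis. Its open side, own -x, faces the robot.
- mouth (a point): Centre of the barrel's open underside, 155 mm above the table, axes as the extruder's. Round it is a collar 100 mm across, 26 mm high, bore 70 mm for the 66 mm cup, with three entry slots for the pins, 4.5 degrees to spare either way. Pins that miss the slots meet the flat underside. Locked, the holder's underside hangs 37 mm below this point.
- slots (a point): Point on the barrel's axis, 5.8 mm above the mouth (pins must be wholly above it to turn), axes as the extruder's. With the barrel straight, the pins enter when the holder's yaw is 0.35 rad less than this yaw, its handle under the collar's blue mark. But the barrel, with slots and marks, stands turned in its clamp by up to 0.32 rad either way, not measured: feel for the slots.
- notches (a point): On the barrel's axis, level with the notch floors, 4 mm above the mouth. Anticlockwise from above, from each slot, a pin slides on a ledge that rises from 5.8 to 7 mm above the mouth, then drops into the notch, 38 to 43 degrees from the slot's middle, at an end stop (handle then under the red mark). Keep under 12 N at the handle. A wall bars turning clockwise.
- seal (a joint): Sprung rubber seal ring inside the collar: 0 when free, grows as the die presses it up (m, at most 0.008). Force about 2.2 N plus 0.4 N per mm. The die meets it when the pins' undersides are 2.5 mm above the mouth. Reads about 0.0015 when locked, 0.0033 to 0.0045 while the pins slide on the ledges.
- cup: Small loose clear plastic beaker, 46 mm across, 47 mm high, origin at the centre of its underside. Leave alone.

How it is judged:
By the outcome, as a careful person would: the job done as asked, in the order asked, and still so for the second after the job is handed in, with the robot touching nothing.
It also fails if it takes over 72 s, if anything falls off the work surface, if the arm or the gripper's body presses on something with over 40 N, if the wrist force passes 120 N, or if a joint passes its speed limit or range.

### The arm

A 6-joint arm with a two-finger parallel gripper is mounted at the origin on a cart in front of the work surface, level with it; the furniture and walls round the work are solid. World frame = base frame: x ahead of the robot, y to its left, z up, the work surface at z = 0. Lengths are in m, angles in rad, forces in N, time in s.
With the tool pointing down it reaches from about 0.425 to 0.95 m from the base axis. Payload 3.5 kg.
Tool frame: the origin (TCP) lies on the centre line of the jaws, within the pads' length; the fingertips stand r.tip_reach ahead of it and the grasp point (between the pads) lies 8 mm behind it (r.tip_reach is the distance from the TCP to the fingertips, in m); z points along the fingers, y is the line along which they close (so a half turn about z gives the same grasp; the last joint's range is limited). The gripper opens to 85 mm and grips with 20 to 120 N. Pads are 22 mm wide; open, the fingers measure 114 mm over their backs; the gripper's body (76 mm by 85 mm) begins 54 mm behind the grasp point. The pads swing forward as they close: fully open they stand 13 mm farther back than shut.
Start: joints at [0.981, 0.286, 1.577, -0, 1.279, -0.15], TCP at [0.287, 0.611, 0.242] pointing down, gripper open.
Joint ranges: [-2.77, 2.77], [-0.9, 2.22], [0.21, 2.48], [-1.53, 4.67], [0.24, 2.81], [-2.84, 2.84]. Speed limits (rad/s): [2.79, 2.79, 3.14, 3.14, 3.14, 3.14].

### API

Orientations are given as a unit quaternion [w, x, y, z].
In Python, from cell import r gives the robot as it stands. The module is installed in compiled form; this text tells all that it offers.
- The arm moves only by the tool jog_arm, never from a script. Its argument "rows" is a list of rows, each an object with "delta_pos": the shift along the tool's x, y, z in m, a list of three; "rotation": the turn, a rotation vector about the tool's x, y, z in degrees, a list of three; "jaw": the finger opening in m, from 0 to 0.0854. A call has 1 to 8 rows; each row is the pose to reach, as a shift and turn from the pose commanded when the call began, along the tool's axes at that moment; what a row does not reach only later rows make up. A row lasts 1/10 s, in which the tool goes at most 50 mm and 8.59 degrees, less where a joint would pass 70% of its speed; a pose out of reach is approached as far as the arm can. A call with a gripper value outside its range is refused whole. The fingers move at their own pace and stop on an object; the grip force is fixed at half the most. Time passes only in rows, so rows that repeat a pose let the fingers close. It gives the time, the measured TCP pose, the force, the opening and the grip force at its end, in the units of the state.
- r.state(): the state, without advancing time (a new reading comes with each control period).
- r.capture(name): name is "scene" or "top" or "wrist"; returns a dict with "color" (384x512x3 uint8, red, green, blue), "camera_matrix" (3x3 intrinsics, pixels), "dist_coeffs" ([k1, k2, p1, p2, k3] as OpenCV has them; the pictures are not rectified), "cam_to_world" (4x4, takes a point from camera to world coordinates); the wrist camera has in their place "hand_eye" (4x4, takes a point from camera to tool coordinates, whose origin is the TCP and whose axes are the flange's). Camera axes: x right, y down, z forward; pixel columns grow to the right and rows downward; lengths in m; the calibration is good to about 2 mm. A picture is of the moment at which its call begins: read the wrist's pose just before it. There is no depth.
- r.hand_in(): hands the job in; it is judged then, once.
The state is a dict: "time": time; "joint_positions": joint angles; "dq": joint speeds; "effort": joint torques, N m; "tcp_pos": TCP position; "tool_rot": TCP orientation; "ft_force": force on the tool from outside, world axes, zero at the start; "moment": the same for the moment, N m; "opening": opening from 0.0 (shut) to 1.0 (fully open); "finger_force": force on a finger pad.
Only numpy, scipy, OpenCV 4.12 (cv2) and the standard library are available. Lean on these libraries where they do the work, as an engineer would, in place of code of your own. Each camera call takes 0.05 s, during which the arm holds its last target. There are 200 camera calls.

## Working session

There is one attempt and no reset: what is moved stays moved. The work goes in short steps, Python scripts to look and compute and a tool call to move; the robot and the scene stay as the last step left them, time stands still between calls to the robot, and variables do not carry over. Pictures are saved under pics/ and viewed, at most 10 in all, crops included, and the job is handed in when it is done.

Besides the shell and the picture viewer there is one more tool, called after "Call:" as name(argument=value, ...) on one line, values as JSON. jog_arm: Moves the arm, as the interface text tells. Its arguments: {"type":"object","properties":{"rows":{"type":"array"}},"required":["rows"]}

```bash
mkdir -p pics
cat > h.py <<'E'
import numpy as np, cv2, json
from cell import r
from scipy.spatial.transform import Rotation as R
def Rq(q): return R.from_quat([q[1],q[2],q[3],q[0]])
def tool():
    s=r.state(); T=np.eye(4); T[:3,:3]=Rq(s["tool_rot"]).as_matrix(); T[:3,3]=s["tcp_pos"]; return T
def cap(n):
    T=tool(); c=r.capture(n)
    M=T@np.array(c["hand_eye"]) if n=="wrist" else np.array(c["cam_to_world"])
    K=np.array(c["camera_matrix"]); D=np.array(c["dist_coeffs"]); im=c["color"]
    np.savez(n+".npz",M=M,K=K,D=D,im=im); return im,K,D,M
def load(n):
    z=np.load(n+".npz"); return z["im"],z["K"],z["D"],z["M"]
def ray(px,K,D,M):
    p=cv2.undistortPoints(np.array(px,float).reshape(-1,1,2),K,D).reshape(-1,2)
    d=np.c_[p,np.ones(len(p))]@M[:3,:3].T
    return M[:3,3],d/np.linalg.norm(d,axis=1)[:,None]
def onz(px,z,c):
    o,d=ray(px,*c[1:]); return o+d*((z-o[2])/d[:,2])[:,None]
def tri(obs):
    A=np.zeros((3,3));b=np.zeros(3)
    for px,c in obs:
        o,d=ray(px,*c[1:]);P=np.eye(3)-np.outer(d[0],d[0]);A+=P;b+=P@o
    return np.linalg.solve(A,b)
def proj(X,c):
    im,K,D,M=c; W=np.linalg.inv(M)
    return cv2.projectPoints(np.array(X,float).reshape(-1,1,3),cv2.Rodrigues(W[:3,:3])[0],W[:3,3],K,D)[0].reshape(-1,2)
def st():
    s=r.state(); e=Rq(s["tool_rot"]).as_matrix()
    print("t",round(s["time"],2),"p",np.round(s["tcp_pos"],4),"q",np.round(s["joint_positions"],3),"F",np.round(s["ft_force"],1),"M",np.round(s["moment"],2),"op",round(s["opening"],3),"ff",s["finger_force"]);print(np.round(e,3))
def save(im,n): cv2.imwrite("pics/"+n,cv2.cvtColor(im,cv2.COLOR_RGB2BGR))
E
python3 - <<'E'
from h import *
st(); print(r.tip_reach)
a=cap("scene");b=cap("top");c=cap("wrist")
for n,x in zip("abc",(a,b,c)): print(np.round(x[3],3).tolist())
save(np.vstack([np.hstack([a[0],b[0]])])[:, :], "x.png")
im=np.hstack([a[0],b[0]]); im=cv2.resize(im,(1024,384)); 
save(cv2.resize(b[0],(800,600)),"top.png"); save(cv2.resize(a[0],(800,600)),"scene.png"); save(c[0],"wrist.png")
E
```

```text
t 0.0 p [0.287  0.6102 0.2409] q [ 0.981  0.287  1.578 -0.     1.279 -0.15 ] F [-0.1  0.4  0.7] M [-0.01  0.03 -0.04] op 1.004 ff 0.0
[[-0.905  0.426 -0.001]
 [ 0.426  0.905 -0.002]
 [ 0.    -0.002 -1.   ]]
0.011
[[0.666, -0.345, 0.662, -0.098], [-0.746, -0.288, 0.6, -0.735], [-0.017, -0.893, -0.449, 0.555], [0.0, 0.0, 0.0, 1.0]]
[[-0.027, -0.999, 0.023, 0.504], [-1.0, 0.027, 0.0, -0.142], [-0.001, -0.023, -1.0, 0.973], [0.0, 0.0, 0.0, 1.0]]
[[0.425, 0.86, 0.283, 0.213], [0.905, -0.403, -0.137, 0.644], [-0.004, 0.314, -0.949, 0.372], [0.0, 0.0, 0.0, 1.0]]
```

View pics/top.png

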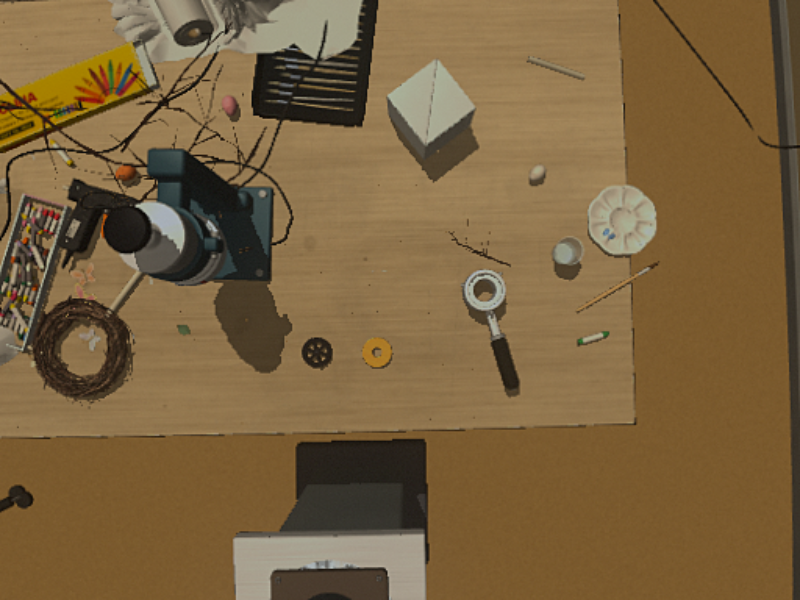

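View pics/scene.png

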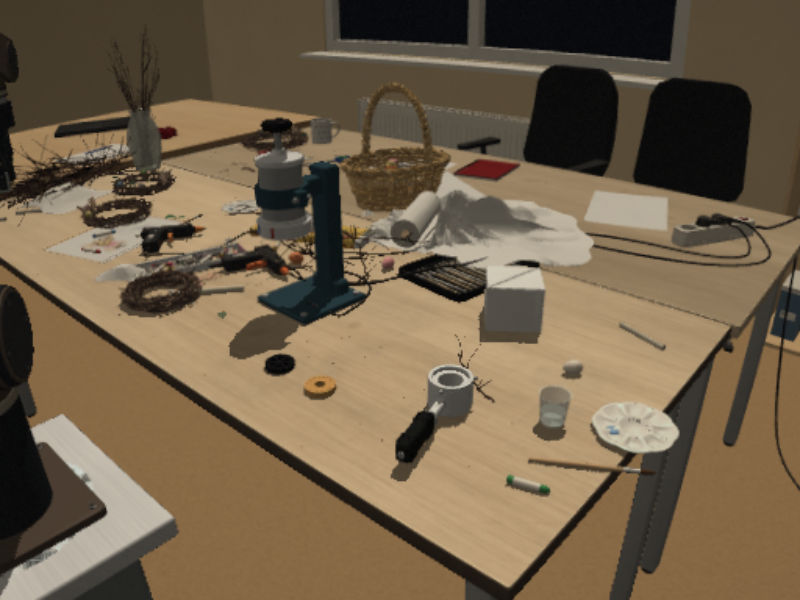

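Top view (800x600 scale): brass die (377,352), black die (317,352), holder cup (485,290) with handle end (512,388), beaker (567,255), extruder base right edge x≈271, front edge y≈281, knob (127,230). The scene view agrees: brass (320,386), cup (451,375).

Run:
```python
from h import *
a=load("scene");b=load("top");print(b[1].tolist(),b[2],a[1][0,0])
def seg(c,roi):
    x0,y0,x1,y1=roi; hsv=cv2.cvtColor(c[0],cv2.COLOR_RGB2HSV)[y0:y1,x0:x1]
    m=((hsv[...,0]<25)&(hsv[...,1]>150)&(hsv[...,2]>120)).astype(np.uint8)
    n,l,s,ce=cv2.connectedComponentsWithStats(m); i=1+np.argmax(s[1:,4]); 
    k=max(cv2.findContours((l==i).astype(np.uint8),0,2)[0],key=len); e=cv2.fitEllipse(k)
    return np.array(e[0])+[x0,y0],e[1],s[i,4]
tb=seg(b,(225,205,260,245)); sb=seg(a,(180,230,230,265)); print(tb,sb)
print("brass tri",tri([(tb[0],b),(sb[0],a)]), onz([tb[0]],.01,b), onz([sb[0]],.005,a))
# approx others (native px)
f=.64
print("cup top",onz(np.array([[485,290]])*f,.05,b),"tri",tri([(np.array([485,290])*f,b),(np.array([451,375])*f,a)]))
print("handle end",onz(np.array([[512,388]])*f,.027,b))
print("wedge",onz(np.array([[317,352]])*f,.01,b),"beaker",onz(np.array([[567,255]])*f,.02,b))
print("base",onz(np.array([[272,187],[270,281],[205,281]])*f,.012,b),"knob",onz(np.array([[127,230]])*f,.356,b))
def cr(c,x0,y0,w,h,k): return cv2.resize(c[0][y0:y0+h,x0:x0+w],None,fx=k,fy=k,interpolation=cv2.INTER_CUBIC)
m=np.hstack([cr(b,60,85,130,100,3),cr(b,285,165,70,100,3),cr(a,0,0,1,100,3)])
m2=np.hstack([cr(a,150,70,100,140,2),cr(a,245,225,80,80,3)[:240]][:1]+[np.vstack([cr(a,245,225,80,80,3),np.zeros((40,240,3),np.uint8)])])
W=max(m.shape[1],m2.shape[1]); p=lambda i:np.pad(i,((0,0),(0,W-i.shape[1]),(0,0)))
save(np.vstack([p(m),p(m2)]),"mos.png");print(m.shape,m2.shape)
```

```text
[[377.1286352698666, 0.0, 261.36946958358817], [0.0, 377.1286352698666, 196.4195047096459], [0.0, 0.0, 1.0]] [-0.05307626  0.          0.          0.          0.        ] 421.7568889664522
(array([240.81201172, 224.89949036]), (17.974483489990234, 18.462604522705078), np.int32(250)) (array([204.49664688, 245.75084496]), (9.908773422241211, 18.529340744018555), np.int32(142))
brass tri [ 0.45478413 -0.08788539  0.00685436] [[ 0.4543743  -0.08752526  0.01      ]] [[ 0.45716431 -0.08630221  0.005     ]]
cup top [[ 0.54798184 -0.26286364  0.05      ]] tri [ 0.5490422  -0.26416247  0.04933511]
handle end [[ 0.39057231 -0.30466918  0.027     ]]
wedge [[0.45593923 0.00944445 0.01      ]] beaker [[ 0.6028929  -0.40233573  0.02      ]]
base [[0.72926917 0.07743659 0.012     ]
 [0.57416485 0.08362773 0.012     ]
 [0.57723442 0.19130802 0.012     ]] knob [[0.60777859 0.15547873 0.356     ]]
(300, 603, 3) (280, 440, 3)
```

View pics/mos.png

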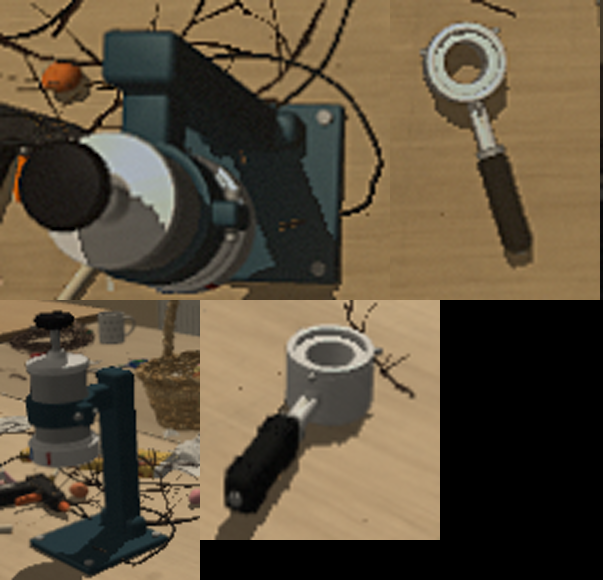

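The crops show the holder's cup, its handle and the recess clearly. There is a red mark on the collar at about (174,150) in the scene picture, and reddish pixels at the collar's lower rim in the top view. I'll use these to estimate the barrel's turn.

Run:
```python
from h import *
a=load("scene");b=load("top")
ax=np.array([.606,.155])
for n,c,(x0,y0,x1,y1) in (("scene",a,(160,135,205,160)),("top",b,(75,120,150,185))):
    im=c[0][y0:y1,x0:x1].astype(int); R_,G,B=im[...,0],im[...,1],im[...,2]
    for nm,m in (("red",(R_>G+35)&(R_>B+35)),("blue",(B>R_+45)&(B>G+15))):
        ys,xs=np.nonzero(m); print(n,nm,len(xs), [(int(x+x0),int(y+y0),im[y,x].tolist()) for x,y in list(zip(xs,ys))[:25]])
def cyl(px,c):
    o,d=ray([px],*c[1:]);d=d[0];v=o[:2]-ax;A=d[:2]@d[:2];Bq=v@d[:2];C=v@v-.0025
    t=(-Bq-np.sqrt(max(0,Bq*Bq-A*C)))/A;X=o+t*d;return X,np.degrees(np.arctan2(X[1]-ax[1],X[0]-ax[0]))
for px in ((174,146),(174,150),(174,154)): print(cyl(px,a))
# predicted collar bottom outline
th=np.radians([180,200,220,240,260]);
for z in(.155,.181): print(np.round(proj(np.c_[ax[0]+.05*np.cos(th),ax[1]+.05*np.sin(th),th*0+z],b),1).tolist(), np.round(proj(np.c_[ax[0]+.05*np.cos(th),ax[1]+.05*np.sin(th),th*0+z],a),1).tolist())
```

```text
scene red 5 [(163, 144, [180, 140, 69]), (174, 149, [63, 24, 21]), (200, 149, [143, 107, 58]), (174, 150, [61, 17, 15]), (174, 151, [60, 13, 11])]
scene blue 0 []
top red 1 [(129, 180, [53, 6, 2])]
top blue 0 []
(array([0.56213104, 0.13101012, 0.1787891 ]), np.float64(-151.32782209743291))
(array([0.56160374, 0.1320006 , 0.16729109]), np.float64(-152.61366555187064))
(array([0.56108654, 0.13302772, 0.15568231]), np.float64(-153.93148521656212))
[[125.3, 184.7], [133.0, 183.1], [139.7, 178.9], [144.6, 172.7], [147.2, 165.2]] [[167.5, 153.0], [172.3, 154.1], [178.3, 154.4], [184.7, 153.9], [190.7, 152.7]]
[[120.9, 184.0], [128.8, 182.4], [135.7, 178.1], [140.8, 171.7], [143.5, 163.9]] [[166.6, 144.0], [171.4, 145.0], [177.5, 145.3], [183.9, 144.8], [190.0, 143.7]]
```

```bash
cat >> h.py <<'E'
def down(yaw): # tool x at angle yaw (rad), z down
    return np.array([[np.cos(yaw),np.sin(yaw),0],[np.sin(yaw),-np.cos(yaw),0],[0,0,-1.]])
def to(p,Rm,T=None):
    T=tool() if T is None else T
    d=T[:3,:3].T@(np.array(p)-T[:3,3]); v=R.from_matrix(T[:3,:3].T@Rm).as_rotvec(degrees=True)
    print("row",np.round(d,4).tolist(),np.round(v,2).tolist()); G=np.eye(4);G[:3,:3]=Rm;G[:3,3]=p; return G
E
python3 - <<'E'
from h import *
Rm=down(np.radians(196))@R.from_euler("y",-25,degrees=True).as_matrix()
print(np.round(Rm,2)); to([.42,.09,.30],Rm)
E
```

```text
[[-0.87 -0.28  0.41]
 [-0.25  0.96  0.12]
 [-0.42  0.   -0.91]]
row [-0.3418, -0.4144, -0.0581] [-9.08, -23.96, -40.51]
```

Call:
jog_arm(rows=[{"delta_pos": [-0.342, -0.414, -0.058], "rotation": [-9.1, -24, -40.5], "jaw": 0.0854}, {"delta_pos": [-0.342, -0.414, -0.058], "rotation": [-9.1, -24, -40.5], "jaw": 0.0854}, {"delta_pos": [-0.342, -0.414, -0.058], "rotation": [-9.1, -24, -40.5], "jaw": 0.0854}, {"delta_pos": [-0.342, -0.414, -0.058], "rotation": [-9.1, -24, -40.5], "jaw": 0.0854}, {"delta_pos": [-0.342, -0.414, -0.058], "rotation": [-9.1, -24, -40.5], "jaw": 0.0854}, {"delta_pos": [-0.342, -0.414, -0.058], "rotation": [-9.1, -24, -40.5], "jaw": 0.0854}, {"delta_pos": [-0.342, -0.414, -0.058], "rotation": [-9.1, -24, -40.5], "jaw": 0.0854}, {"delta_pos": [-0.342, -0.414, -0.058], "rotation": [-9.1, -24, -40.5], "jaw": 0.0854}])

```text
time: 0.95
tcp_pos: [0.3852, 0.224, 0.2851]
tool_rot: [0.216, -0.137, 0.966, 0.031]
ft_force: [1.5, 0.7, 1.3]
opening: 1.003
finger_force: 0.0
```

Run:
```python
from h import *
st(); Rm=down(np.radians(196))@R.from_euler("y",-25,degrees=True).as_matrix()
to([.42,.09,.30],Rm)
```

```text
t 0.95 p [0.3852 0.224  0.2851] q [ 0.303 -0.538  2.284 -0.01   0.957 -1.545] F [1.5 0.7 1.3] M [-0.11  0.17  0.02] op 1.003 ff 0.0
[[-0.87  -0.277  0.408]
 [-0.251  0.961  0.119]
 [-0.425  0.001 -0.905]]
row [-0.003, -0.1384, -0.0152] [0.1, 0.17, 0.06]
```

Call:
jog_arm(rows=[{"delta_pos": [-0.003, -0.13, -0.015], "rotation": [0, 0, 0], "jaw": 0.0854}, {"delta_pos": [-0.003, -0.13, -0.015], "rotation": [0, 0, 0], "jaw": 0.0854}, {"delta_pos": [-0.003, -0.13, -0.015], "rotation": [0, 0, 0], "jaw": 0.0854}, {"delta_pos": [-0.003, -0.13, -0.015], "rotation": [0, 0, 0], "jaw": 0.0854}, {"delta_pos": [-0.003, -0.13, -0.015], "rotation": [0, 0, 0], "jaw": 0.0854}])

```text
time: 1.45
tcp_pos: [0.4182, 0.099, 0.2997]
tool_rot: [0.215, -0.134, 0.967, 0.031]
ft_force: [-0.1, -0.5, -0.1]
opening: 1.003
finger_force: 0.0
```

Run:
```python
from h import *
st(); c=cap("wrist"); np.savez("w1.npz",M=c[3],K=c[1],D=c[2],im=c[0]); save(cv2.resize(c[0],(800,600)),"w1.png"); print(c[1][0],np.round(c[3],3))
```

```text
t 1.45 p [0.4182 0.099  0.2997] q [-0.094 -0.608  2.298  0.18   1.048 -2.   ] F [-0.1 -0.5 -0.1] M [-0.01  0.13 -0.01] op 1.003 ff 0.0
[[-0.871 -0.273  0.408]
 [-0.247  0.962  0.118]
 [-0.424  0.002 -0.906]]
[280.42948602   0.         254.28313794] [[-0.274  0.699  0.66   0.293]
 [ 0.962  0.199  0.188  0.063]
 [ 0.001  0.687 -0.727  0.384]
 [ 0.     0.     0.     1.   ]]
```

View pics/w1.png

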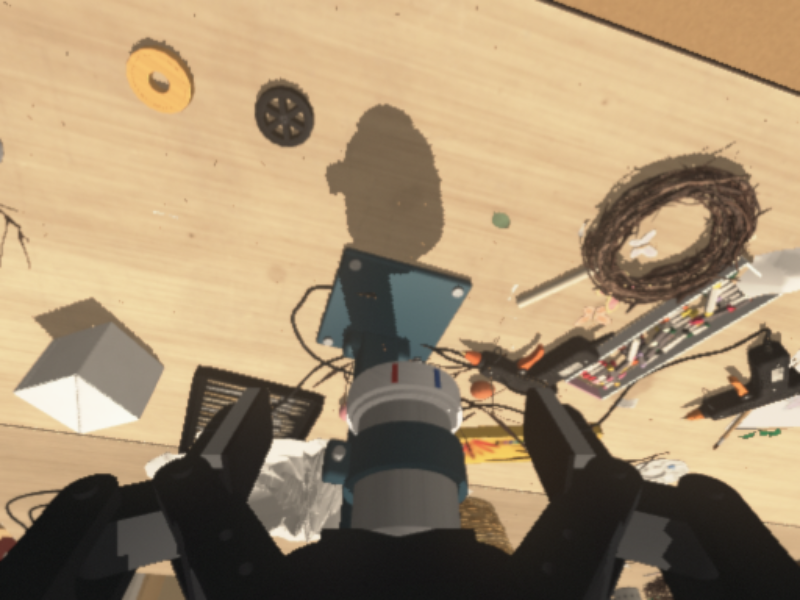

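The wrist picture is upside down. It shows the red mark at (395,373), the blue mark at (436,378), the base's front corners at (346,248) and (470,278), and the brass die at (160,78).

Run:
```python
from h import *
a=load("scene");b=load("top");w=load("w1")
f=.64
P=onz(np.array([[346,248],[470,278]])*f,.012,w);print("base corners",P); d=P[1]-P[0];
print("base yaw",np.arctan2(-d[0],d[1]),np.linalg.norm(d)); m=(P[0]+P[1])/2; y=np.arctan2(-d[0],d[1]); print("axis",m[:2]+.03*np.array([np.cos(y),np.sin(y)]))
im=w[0].astype(int);R_,G,B=im[...,0],im[...,1],im[...,2]
reg=np.zeros(R_.shape,bool);reg[228:256,225:300]=1
mk={}
for n,m_ in(("red",(R_>G+50)&(R_>B+50)&reg),("blue",(B>R_+40)&reg)):
    ys,xs=np.nonzero(m_);mk[n]=(xs.mean(),ys.mean());print(n,len(xs),mk[n])
def cyl(px,c,ax):
    o,d=ray([px],*c[1:]);d=d[0];v=o[:2]-ax;A=d[:2]@d[:2];Bq=v@d[:2];C=v@v-.0025
    t=(-Bq-np.sqrt(max(0,Bq*Bq-A*C)))/A;X=o+t*d;return np.round(X,4),np.round(np.degrees(np.arctan2(X[1]-ax[1],X[0]-ax[0])),1)
for ax in ((.606,.155),(.601,.155),(.606,.152),(.606,.158)):
    ax=np.array(ax);print(ax,cyl(mk["red"],w,ax),cyl(mk["blue"],w,ax))
hsv=cv2.cvtColor(w[0],cv2.COLOR_RGB2HSV);m=((hsv[...,0]<25)&(hsv[...,1]>120)&(hsv[...,2]>120)).astype(np.uint8);m[80:]=0;m[:,140:]=0;m[:,:70]=0
k=max(cv2.findContours(m,0,2)[0],key=cv2.contourArea);e=cv2.fitEllipse(k);print(e)
print("brass",onz([e[0]],.01,w),tri([(e[0],w),((240.81,224.9),b)]),tri([(e[0],w),((240.81,224.9),b),((204.5,245.75),a)]))
```

```text
base corners [[0.56801364 0.08567098 0.012     ]
 [0.57055992 0.22546097 0.012     ]]
base yaw -0.018212987374429907 0.13981317965046905
axis [0.5992818  0.15501961]
red 26 (np.float64(263.0769230769231), np.float64(236.23076923076923))
blue 0 (np.float64(nan), np.float64(nan))
[0.606 0.155] (array([0.5563, 0.1492, 0.166 ]), np.float64(-173.3)) (array([nan, nan, nan]), np.float64(nan))
[0.601 0.155] (array([0.5516, 0.1476, 0.1699]), np.float64(-171.5)) (array([nan, nan, nan]), np.float64(nan))
[0.606 0.152] (array([0.5561, 0.1491, 0.1662]), np.float64(-176.7)) (array([nan, nan, nan]), np.float64(nan))
[0.606 0.158] (array([0.5568, 0.1493, 0.1656]), np.float64(-170.0)) (array([nan, nan, nan]), np.float64(nan))
((102.0870361328125, 50.13777542114258), (36.05723571777344, 47.9882926940918), 134.39454650878906)
brass [[ 0.44791071 -0.08835972  0.01      ]] [ 0.45224957 -0.08900073  0.00390446] [ 0.45270212 -0.08897898  0.00692428]<stdin>:10: RuntimeWarning: Mean of empty slice.
  ret = ret.dtype.type(ret / rcount)
```

Run:
```python
from h import *
w=load("w1")
im=w[0].astype(int);R_,G,B=im[...,0],im[...,1],im[...,2]
y,x=np.mgrid[0:384,0:512]
s=(B-R_)*((x>270)&(x<290)&(y>232)&(y<252)); ys,xs=np.nonzero(s>15); bl=(xs.mean(),ys.mean());print(bl,len(xs),s.max()); rd=(263.1,236.2)
def cyl(px,c,ax):
    o,d=ray([px],*c[1:]);d=d[0];v=o[:2]-ax;A=d[:2]@d[:2];Bq=v@d[:2];C=v@v-.0025
    t=(-Bq-np.sqrt(max(0,Bq*Bq-A*C)))/A;X=o+t*d;return X[2],np.degrees(np.arctan2(X[1]-ax[1],X[0]-ax[0]))%360
for ax in ((.606,.155),(.602,.155),(.602,.151),(.602,.159)):
    ax=np.array(ax);print(ax,np.round(cyl(rd,w,ax),3),np.round(cyl(bl,w,ax),3))
    th=np.radians(np.arange(0,360,2)); 
    for z in(.155,.181):
        p=proj(np.c_[ax[0]+.05*np.cos(th),ax[1]+.05*np.sin(th),th*0+z],w);print("  rim",z,"cols",p[:,0].min().round(1),p[:,0].max().round(1),"rowmin",p[:,1].min().round(1))
print(im[244,210:225].sum(1).tolist(),im[250,215:232].tolist()[::2]);print(im[246,285:302].tolist()[::2])
save(cv2.resize(w[0][220:310,200:320],None,fx=5,fy=5,interpolation=cv2.INTER_CUBIC),"w1z.png")
```

```text
(np.float64(279.3636363636364), np.float64(242.0)) 33 37
[0.606 0.155] [1.66000e-01 1.86668e+02] [  0.169 161.047]
  rim 0.155 cols 220.4 292.5 rowmin 229.1
  rim 0.181 cols 218.6 294.4 rowmin 245.8
[0.602 0.155] [1.69000e-01 1.88124e+02] [  0.172 163.312]
  rim 0.155 cols 220.9 293.5 rowmin 227.1
  rim 0.181 cols 219.2 295.6 rowmin 243.9
[0.602 0.151] [1.69000e-01 1.83666e+02] [  0.171 157.622]
  rim 0.155 cols 218.0 290.8 rowmin 226.5
  rim 0.181 cols 216.2 292.7 rowmin 243.3
[0.602 0.159] [1.69000e-01 1.92521e+02] [  0.173 168.577]
  rim 0.155 cols 223.8 296.2 rowmin 227.7
  rim 0.181 cols 222.2 298.4 rowmin 244.4
[603, 606, 608, 606, 608, 606, 604, 604, 604, 601, 585, 493, 309, 380, 394] [[237, 212, 164], [237, 211, 164], [234, 206, 159], [164, 137, 105], [129, 115, 99], [101, 94, 86], [101, 94, 87], [103, 96, 89], [103, 97, 89]]
[[136, 128, 119], [137, 129, 119], [138, 129, 120], [146, 135, 123], [215, 183, 145], [234, 205, 158], [234, 205, 157], [232, 202, 156], [190, 156, 119]]
```

View pics/w1z.png

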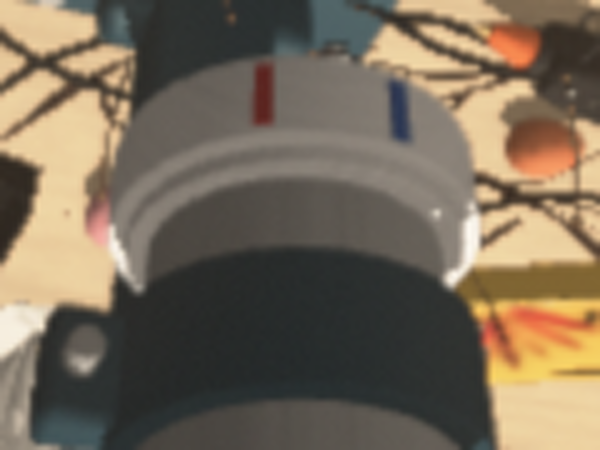

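The zoomed crop puts the red mark at native (252.6,239) and the blue mark at (280,242). The collar's edges are at columns 222 and 294.6, and its lower rim starts at row 231.

Run:
```python
from h import *
w=load("w1")
def cyl(px,c,ax):
    o,d=ray([px],*c[1:]);d=d[0];v=o[:2]-ax;A=d[:2]@d[:2];Bq=v@d[:2];C=v@v-.0025
    t=(-Bq-np.sqrt(max(0,Bq*Bq-A*C)))/A;X=o+t*d;return X[2],np.degrees(np.arctan2(X[1]-ax[1],X[0]-ax[0]))%360
for ax in ((.606,.155),(.606,.157),(.610,.157),(.610,.155)):
    ax=np.array(ax);print(ax,np.round(cyl((252.6,239),w,ax),3),np.round(cyl((280,242),w,ax),3))
    th=np.radians(np.arange(0,360,2)); 
    for z in(.155,.181):
        p=proj(np.c_[ax[0]+.05*np.cos(th),ax[1]+.05*np.sin(th),th*0+z],w);print("  rim",z,"cols",p[:,0].min().round(1),p[:,0].max().round(1),"rowmin",p[:,1].min().round(1))
to([.454,-.088,.13],down(np.radians(196)))
st()
```

```text
[0.606 0.155] [1.71000e-01 2.01649e+02] [  0.168 159.823]
  rim 0.155 cols 220.4 292.5 rowmin 229.1
  rim 0.181 cols 218.6 294.4 rowmin 245.8
[0.606 0.157] [1.70000e-01 2.03876e+02] [  0.169 162.638]
  rim 0.155 cols 221.8 293.8 rowmin 229.3
  rim 0.181 cols 220.1 295.9 rowmin 246.1
[0.61  0.157] [1.67000e-01 2.02641e+02] [  0.165 160.328]
  rim 0.155 cols 221.2 292.8 rowmin 231.3
  rim 0.181 cols 219.5 294.7 rowmin 248.0
[0.61  0.155] [1.6800e-01 2.0042e+02] [  0.164 157.406]
  rim 0.155 cols 219.8 291.4 rowmin 231.0
  rim 0.181 cols 218.1 293.3 rowmin 247.7
row [0.0872, -0.1909, 0.1459] [0.11, 25.08, -0.04]
t 1.5 p [0.418  0.0999 0.2995] q [-0.092 -0.608  2.298  0.18   1.048 -2.   ] F [ 0.7  0.9 -0.4] M [-0.03  0.16  0.06] op 1.001 ff 0.0
[[-0.871 -0.275  0.407]
 [-0.249  0.961  0.119]
 [-0.424  0.002 -0.906]]
```

Call:
jog_arm(rows=[{"delta_pos": [0.087, -0.191, 0.146], "rotation": [0, 25, 0], "jaw": 0.0854}, {"delta_pos": [0.087, -0.191, 0.146], "rotation": [0, 25, 0], "jaw": 0.0854}, {"delta_pos": [0.087, -0.191, 0.146], "rotation": [0, 25, 0], "jaw": 0.0854}, {"delta_pos": [0.087, -0.191, 0.146], "rotation": [0, 25, 0], "jaw": 0.0854}, {"delta_pos": [0.087, -0.191, 0.146], "rotation": [0, 25, 0], "jaw": 0.0854}, {"delta_pos": [0.087, -0.191, 0.146], "rotation": [0, 25, 0], "jaw": 0.0854}, {"delta_pos": [0.087, -0.191, 0.146], "rotation": [0, 25, 0], "jaw": 0.0854}, {"delta_pos": [0.087, -0.191, 0.146], "rotation": [0, 25, 0], "jaw": 0.0854}])

```text
time: 2.3
tcp_pos: [0.4553, -0.087, 0.1313]
tool_rot: [0.001, -0.14, 0.99, 0.001]
ft_force: [-0.1, 0.0, -0.0]
opening: 1.0
finger_force: 0.0
```

Run:
```python
from h import *
st(); w=cap("wrist"); np.savez("w2.npz",M=w[3],K=w[1],D=w[2],im=w[0]); save(w[0],"w2.png")
hsv=cv2.cvtColor(w[0],cv2.COLOR_RGB2HSV);m=((hsv[...,0]<25)&(hsv[...,1]>120)&(hsv[...,2]>120)).astype(np.uint8)
m=cv2.morphologyEx(m,cv2.MORPH_OPEN,np.ones((3,3),np.uint8))
for k in cv2.findContours(m,0,2)[0]:
    if len(k)>20:
        e=cv2.fitEllipse(k);print(np.round(e[0],1),np.round(e[1],1),cv2.contourArea(k),onz([e[0]],.008,w), tri([(e[0],w),((240.81,224.9),load("top"))]))
```

```text
t 2.3 p [ 0.4553 -0.087   0.1313] q [-0.41  -0.063  2.176  0.003  1.027 -2.264] F [-0.1  0.  -0. ] M [-0.   -0.01 -0.01] op 1.0 ff 0.0
[[-0.961 -0.278  0.003]
 [-0.278  0.961  0.002]
 [-0.003  0.001 -1.   ]]
[252.4 184.4] [42.1 52.6] 1680.0 [[ 0.44835725 -0.09154014  0.008     ]] [ 0.45344653 -0.08827538 -0.01020685]
[623.   61.1] [126.1 522. ] 11597.0 [[0.26043424 0.17406934 0.008     ]] [ 0.42715364 -0.11859946  0.28205621]
[252.6  26.8] [20.2 23.8] 867.0 [[ 0.32264436 -0.12754264  0.008     ]] [ 0.47163842 -0.10411687  0.64011296]
```

View pics/w2.png

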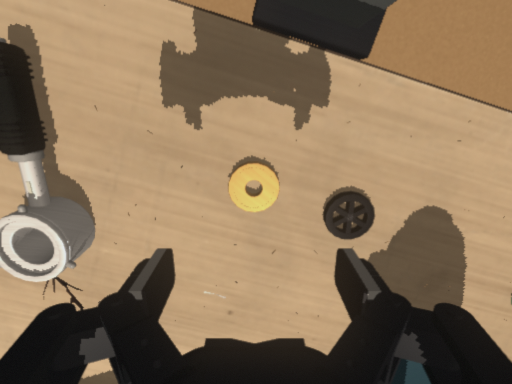

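The wrist picture shows the brass die at (254,187), the black die at (349,214), and the holder's recess at (30,248).

Call:
jog_arm(rows=[{"delta_pos": [0.004, -0.0015, 0.05], "rotation": [0, 0, 0], "jaw": 0.062}, {"delta_pos": [0.004, -0.0015, 0.09], "rotation": [0, 0, 0], "jaw": 0.062}, {"delta_pos": [0.004, -0.0015, 0.1], "rotation": [0, 0, 0], "jaw": 0.062}, {"delta_pos": [0.004, -0.0015, 0.106], "rotation": [0, 0, 0], "jaw": 0.062}, {"delta_pos": [0.004, -0.0015, 0.108], "rotation": [0, 0, 0], "jaw": 0.062}, {"delta_pos": [0.004, -0.0015, 0.11], "rotation": [0, 0, 0], "jaw": 0.062}, {"delta_pos": [0.004, -0.0015, 0.112], "rotation": [0, 0, 0], "jaw": 0.062}, {"delta_pos": [0.004, -0.0015, 0.112], "rotation": [0, 0, 0], "jaw": 0.062}])

```text
time: 3.15
tcp_pos: [0.4522, -0.0911, 0.0194]
tool_rot: [0.002, -0.139, 0.99, 0.0]
ft_force: [0.6, 0.5, 0.3]
opening: 0.728
finger_force: 0.0
```

Call:
jog_arm(rows=[{"delta_pos": [0, 0, 0.003], "rotation": [0, 0, 0], "jaw": 0.062}, {"delta_pos": [0, 0, 0.004], "rotation": [0, 0, 0], "jaw": 0.062}, {"delta_pos": [0, 0, 0.005], "rotation": [0, 0, 0], "jaw": 0.062}, {"delta_pos": [0, 0, 0.005], "rotation": [0, 0, 0], "jaw": 0.062}])

```text
time: 3.55
tcp_pos: [0.4513, -0.0908, 0.0134]
tool_rot: [0.001, -0.139, 0.99, 0.001]
ft_force: [1.1, 0.1, -0.2]
opening: 0.725
finger_force: 0.0
```

Run:
```python
from h import *
st(); w=cap("wrist"); np.savez("w3.npz",M=w[3],K=w[1],D=w[2],im=w[0]); save(w[0],"w3.png")
```

```text
t 3.55 p [ 0.4513 -0.0908  0.0134] q [-0.421  0.151  2.224  0.004  0.766 -2.273] F [ 1.1  0.1 -0.2] M [-0.02  0.06 -0.  ] op 0.725 ff 0.0
[[-0.961 -0.275  0.001]
 [-0.275  0.961  0.002]
 [-0.002  0.002 -1.   ]]
```

View pics/w3.png

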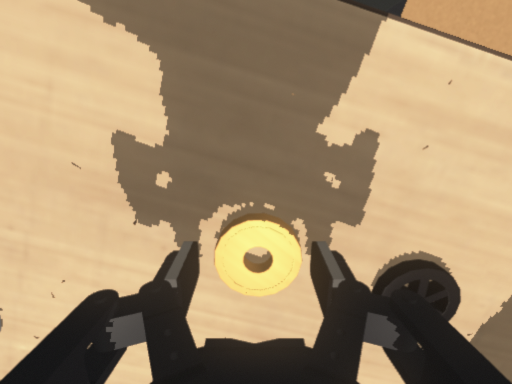

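The die sits between the fingers at (258,257). The finger tips are at about (190,243) and (318,243), and nothing is touching yet.

Run:
```python
from h import *
w=load("w3"); T=tool()
print("TCP px",proj([T[:3,3]],w), "tip px",proj([T[:3,3]+T[:3,2]*.008],w))
hsv=cv2.cvtColor(w[0],cv2.COLOR_RGB2HSV);m=((hsv[...,0]<28)&(hsv[...,1]>150)&(hsv[...,2]>120)).astype(np.uint8)
m[:150]=0;m[320:]=0
k=max(cv2.findContours(m,0,2)[0],key=cv2.contourArea);e=cv2.fitEllipse(cv2.convexHull(k));print(e)
X=onz([e[0],(258,257)],.01,w);print(X,(X-T[:3,3])@T[:3,:3])
```

```text
TCP px [[255.43285855 263.64817562]] tip px [[255.39484894 255.87225404]]Traceback (most recent call last):
  File "<stdin>", line 6, in <module>
ValueError: max() iterable argument is empty
```

Call:
jog_arm(rows=[{"delta_pos": [0.002, 0.0015, 0], "rotation": [0, 0, 0], "jaw": 0.062}, {"delta_pos": [0.002, 0.0015, 0], "rotation": [0, 0, 0], "jaw": 0.04}, {"delta_pos": [0.002, 0.0015, 0], "rotation": [0, 0, 0], "jaw": 0.04}, {"delta_pos": [0.002, 0.0015, 0], "rotation": [0, 0, 0], "jaw": 0.04}, {"delta_pos": [0.002, 0.0015, 0], "rotation": [0, 0, 0], "jaw": 0.04}])

```text
time: 4.1
tcp_pos: [0.4493, -0.09, 0.0142]
tool_rot: [0.001, -0.139, 0.99, 0.001]
ft_force: [-1.6, 0.4, 5.4]
opening: 0.533
finger_force: 60.4
```

Run:
```python
from h import *
st(); T=tool()
w=load("w2")
X=onz([(30,248)],.05,w);print("recess via w2",X)
b=load("top"); print(onz(np.array([[286+0,0]])*1.+[[25.0,0]],.05,b)[:0])
to([T[0,3],T[1,3],.12],T[:3,:3])
```

```text
t 4.1 p [ 0.4493 -0.09    0.0142] q [-0.421  0.145  2.229  0.003  0.767 -2.273] F [-1.6  0.4  5.4] M [0.17 0.35 0.03] op 0.533 ff 60.3910893201828
[[-0.961 -0.276  0.001]
 [-0.276  0.961  0.002]
 [-0.002  0.002 -1.   ]]
recess via w2 [[ 0.54363666 -0.2613842   0.05      ]]
[]
row [-0.0002, 0.0002, -0.1058] [0.0, 0.0, 0.0]
```

Call:
jog_arm(rows=[{"delta_pos": [0, 0, -0.01], "rotation": [0, 0, 0], "jaw": 0.04}, {"delta_pos": [0, 0, -0.04], "rotation": [0, 0, 0], "jaw": 0.04}, {"delta_pos": [0, 0, -0.08], "rotation": [0, 0, 0], "jaw": 0.04}, {"delta_pos": [0, 0, -0.106], "rotation": [0, 0, 0], "jaw": 0.04}, {"delta_pos": [0, 0, -0.106], "rotation": [0, 0, 0], "jaw": 0.04}])

```text
time: 4.6
tcp_pos: [0.452, -0.0914, 0.1246]
tool_rot: [0.005, -0.139, 0.99, -0.002]
ft_force: [0.3, -0.2, 0.2]
opening: 0.529
finger_force: 61.4
```

Run:
```python
from h import *
st(); w=cap("wrist"); np.savez("w4.npz",M=w[3],K=w[1],D=w[2],im=w[0]); save(w[0],"w4.png")
T=tool()
hsv=cv2.cvtColor(w[0],cv2.COLOR_RGB2HSV);m=((hsv[...,0]>15)&(hsv[...,0]<28)&(hsv[...,1]>130)&(hsv[...,2]>150)).astype(np.uint8)
m[:200]=0;m[330:]=0
for k in cv2.findContours(m,1,2)[0]:
    if len(k)>15: e=cv2.fitEllipse(k);print(np.round(np.r_[e[0],e[1],e[2]],1),cv2.contourArea(k))
print(proj([T[:3,3],T[:3,3]+T[:3,2]*.008],w))
s=w[0]; print(hsv[257,240:300:10].tolist(),hsv[230:300:8,230].tolist())
```

```text
t 4.6 p [ 0.452  -0.0914  0.1246] q [-0.421 -0.064  2.19   0.003  1.004 -2.273] F [ 0.3 -0.2  0.2] M [0.03 0.05 0.03] op 0.529 ff 61.352877616882324
[[-0.961 -0.276  0.011]
 [-0.276  0.961 -0.002]
 [-0.01  -0.005 -1.   ]]
[286.3 278.4   5.5  12.4  48.4] 36.0
[254.3 261.8  27.1  30.2  91.3] 38.0
[255.8 255.   65.8  74.1  96.5] 3872.5
[253.9 259.8  75.2  83.3  89.5] 4892.5
[[257.42412136 258.89568077]
 [257.33371371 251.39721858]]
[[22, 131, 229], [17, 92, 209], [17, 93, 206], [26, 123, 236], [24, 128, 235], [26, 125, 236]] [[22, 134, 224], [23, 130, 217], [24, 128, 235], [25, 125, 235], [25, 127, 235], [23, 129, 235], [22, 132, 235], [21, 135, 234], [17, 94, 207]]
```

Call:
jog_arm(rows=[{"delta_pos": [-0.109, -0.191, 0.022], "rotation": [0, 0, 0], "jaw": 0.04}, {"delta_pos": [-0.109, -0.191, 0.022], "rotation": [0, 0, 0], "jaw": 0.04}, {"delta_pos": [-0.109, -0.191, 0.022], "rotation": [0, 0, 0], "jaw": 0.04}, {"delta_pos": [-0.109, -0.191, 0.022], "rotation": [0, 0, 0], "jaw": 0.04}, {"delta_pos": [-0.109, -0.191, 0.022], "rotation": [0, 0, 0], "jaw": 0.04}, {"delta_pos": [-0.109, -0.191, 0.022], "rotation": [0, 0, 0], "jaw": 0.04}, {"delta_pos": [-0.109, -0.191, 0.022], "rotation": [0, 0, 0], "jaw": 0.04}, {"delta_pos": [-0.109, -0.191, 0.022], "rotation": [0, 0, 0], "jaw": 0.04}])

```text
time: 5.45
tcp_pos: [0.605, -0.2422, 0.0963]
tool_rot: [-0.0, -0.139, 0.99, 0.002]
ft_force: [0.0, 0.6, -0.6]
opening: 0.533
finger_force: 61.4
```

Run:
```python
from h import *
st(); w=cap("wrist"); np.savez("w5.npz",M=w[3],K=w[1],D=w[2],im=w[0]); save(cv2.resize(w[0],(768,576)),"w5.png")
```

```text
t 5.45 p [ 0.605  -0.2422  0.0963] q [-0.537  0.386  1.734  0.003  1.025 -2.389] F [ 0.   0.6 -0.6] M [-0.   -0.03  0.01] op 0.533 ff 61.42631649971008
[[-0.961 -0.276 -0.001]
 [-0.276  0.961  0.004]
 [-0.     0.004 -1.   ]]
```

View pics/w5.png

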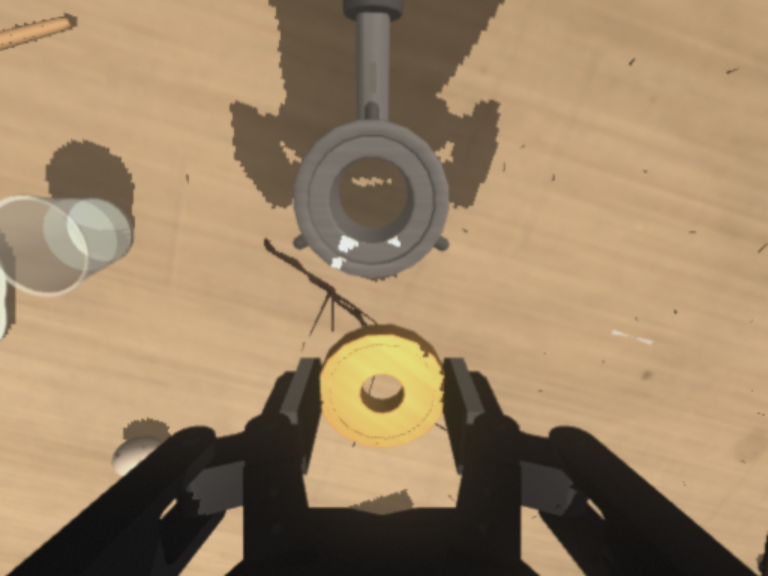

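The held die's centre is at (382,387) in the 1.5x picture. The cup's rim is centred at (371.5,199.5), the handle runs straight up the image, and the pins are at (302,242) and (440,243).

Run:
```python
from h import *
w=load("w5");T=tool()
def ring(Xc,r,z):
    t=np.radians(np.arange(0,360,5)); return proj(np.c_[Xc[0]+r*np.cos(t),Xc[1]+r*np.sin(t),t*0+z],w)
# rim fit by extents
from scipy.optimize import least_squares
def ext(p): return np.array([p[:,0].min(),p[:,0].max(),p[:,1].min(),p[:,1].max()])*1.5
s=least_squares(lambda v:ext(ring(v[:2],.033,v[2]))-[294,449,121,278],[.547,-.262,.05]); print("rim",s.x,s.fun)
s2=least_squares(lambda v:ext(ring(v[:2],.0245,v[2]))-[320,445,333,446],[.605,-.24,.09]); print("die",s2.x,s2.fun)
s3=least_squares(lambda v:ext(ring(v[:2],.033,.05))-[294,449,121,278],[.547,-.262]); print("rim z fixed",s3.x,s3.fun)
s4=least_squares(lambda v:ext(ring(v[:2],.0245,.092))-[320,445,333,446],[.605,-.24]); print("die z fixed",s4.x,s4.fun)
print("die in tool",T[:3,:3].T@(np.r_[s4.x,.092]-T[:3,3]))
h=onz(np.array([[373,10],[372,115]])/1.5,.042,w);d=h[1]-h[0];print("yaw",np.degrees(np.arctan2(d[1],d[0])))
pn=onz(np.array([[302,242],[440,243]])/1.5,.044,w);d=pn[1]-pn[0];print("pins",pn,np.degrees(np.arctan2(d[1],d[0]))-90,np.linalg.norm(d))
d=s3.x-s4.x; print("shift world",d,"tool",T[:3,:3].T@np.r_[d,0])
print("top view rim",onz(np.array([[485,290]])*.64,.05,load("top")), "tri w2,w5",tri([((247.7,133),w),((30,248),load("w2"))]))
```

```text
rim [ 0.54731195 -0.26378023  0.04485208] [ 0.15376759 -0.15419772 -0.14351739  0.16084989]
die [ 0.6105981  -0.24082347  0.0848526 ] [-0.87066393  0.86918706  0.94779721 -1.04265457]
rim z fixed [ 0.54697896 -0.26376254] [-2.06087014  2.07039813 -1.9774846   2.77242028]
die z fixed [ 0.60668186 -0.24199102] [-4.18379371  4.18117244 -1.45128254  2.30127963]
die in tool [-0.00147416 -0.00011758  0.00485488]
yaw 15.074746579759049
pins [[ 0.57179266 -0.28880447  0.044     ]
 [ 0.55539495 -0.23011895  0.044     ]] 15.61124719394492 0.06093337052627713
shift world [-0.0597029  -0.02177151] tool [ 6.33938606e-02 -4.43271995e-03 -6.49796055e-05]
top view rim [[ 0.54798184 -0.26286364  0.05      ]] tri w2,w5 [ 0.54566997 -0.26393297  0.04689043]
```

Run:
```python
from h import *
w=load("w5");T=tool()
# rim: automatic check of outer boundary of cup by edge search along radial lines around predicted ring
g=cv2.GaussianBlur(cv2.cvtColor(w[0],cv2.COLOR_RGB2LAB),(3,3),0).astype(float)
for name,c,r0,r1 in(("rim",np.array([247.7,133]),44,60),("die",np.array([254.7,261]),30,50)):
    pts=[]
    for a in np.radians(np.arange(0,360,4)):
        if name=="rim" and not(20<np.degrees(a)%360<245 or 295<np.degrees(a)): continue
        rr=np.arange(r0,r1,.25); q=c+np.c_[np.cos(a)*rr,np.sin(a)*rr]
        v=cv2.remap(g.astype(np.float32),q[:,0].astype(np.float32)[None],q[:,1].astype(np.float32)[None],1)[0]
        gr=np.abs(v[4:]-v[:-4]).sum(1); pts.append(q[2+np.argmax(gr)])
    e=cv2.fitEllipseAMS(np.array(pts,np.float32));print(name,np.round(np.r_[e[0],e[1],e[2]],1))
for dz in (0,.005):
    A=onz([(247.7,133)],.05-dz,w)[0];B=onz([(254.67,261.9)],.092-dz,w)[0]
    print(A,B,"tool shift",np.round(T[:3,:3].T@(A-B),4),"die in tool",np.round(T[:3,:3].T@(B-T[:3,3]),4))
```

```text
rim [247.5 132.6 104.1 107.8 109.6]
die [254.3 260.2  74.1  85.1  95.3]
[ 0.54495658 -0.2643257   0.05      ] [ 0.60673484 -0.24216878  0.092     ] tool shift [ 0.0655 -0.0043  0.0419] die in tool [-0.0015 -0.0003  0.0049]
[ 0.54547701 -0.2642837   0.045     ] [ 0.60970088 -0.24129458  0.087     ] tool shift [ 0.0681 -0.0045  0.0419] die in tool [-0.0046 -0.0003  0.0099]
```

Call:
jog_arm(rows=[{"delta_pos": [0.033, -0.0045, 0.006], "rotation": [0, 0, 0], "jaw": 0.04}, {"delta_pos": [0.0668, -0.0045, 0.016], "rotation": [0, 0, 0], "jaw": 0.04}, {"delta_pos": [0.0668, -0.0045, 0.028], "rotation": [0, 0, 0], "jaw": 0.04}, {"delta_pos": [0.0668, -0.0045, 0.028], "rotation": [0, 0, 0], "jaw": 0.04}, {"delta_pos": [0.0668, -0.0045, 0.028], "rotation": [0, 0, 0], "jaw": 0.04}])

```text
time: 6.0
tcp_pos: [0.544, -0.2658, 0.0698]
tool_rot: [0.001, -0.139, 0.99, 0.001]
ft_force: [0.7, 0.5, -0.6]
opening: 0.533
finger_force: 61.4
```

Run:
```python
from h import *
st(); w=cap("wrist"); np.savez("w6.npz",M=w[3],K=w[1],D=w[2],im=w[0]); save(cv2.resize(w[0][180:340,160:350],(760,640))[:600],"w6.png")
```

```text
t 6.0 p [ 0.544  -0.2658  0.0698] q [-0.623  0.331  1.863  0.003  0.946 -2.476] F [ 0.7  0.5 -0.6] M [-0.02 -0.06 -0.01] op 0.533 ff 61.43364429473877
[[-0.961 -0.276  0.002]
 [-0.276  0.961  0.002]
 [-0.003  0.001 -1.   ]]
```

View pics/w6.png

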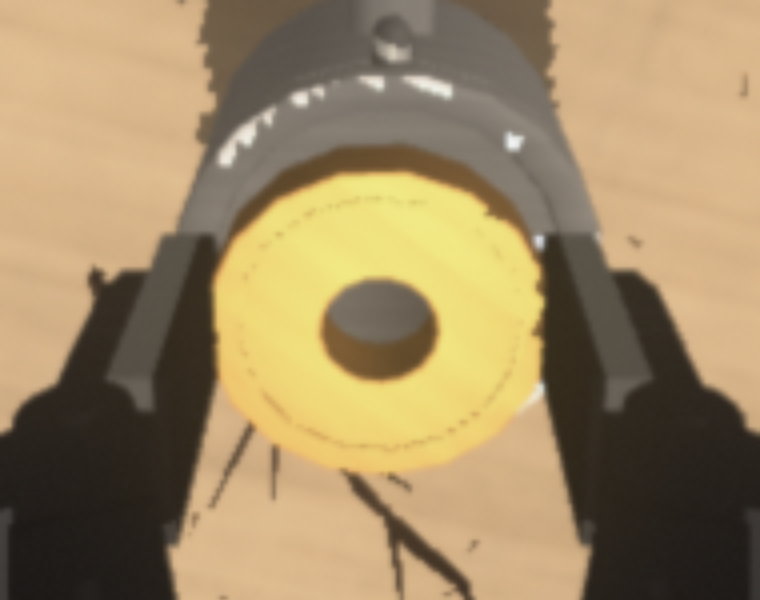

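The die hangs over the cup. In the 4x crop the die's face is centred at column 378, while the cup's pin and rim are centred at about 391. The die therefore looks roughly 2 mm off sideways, which I'll quantify.

Run:
```python
from h import *
from scipy.optimize import least_squares
w=load("w6");T=tool()
hsv=cv2.cvtColor(w[0],cv2.COLOR_RGB2HSV).astype(int)
obs=[]
for row in range(185,240,5):
    S=hsv[row,:,1]; l=258
    c0=258 if row<213 else None
    m=(S<70)
    xs=np.nonzero(m[190:330])[0]+190
    print(row,xs.min() if len(xs) else 0,xs.max() if len(xs) else 0)
U=T[:3,:3]
for nm,C in (("w5cup",np.array([.5470,-.2640])),):
  for z in (.05,.045):
    t=np.radians(np.arange(0,360,15));
    loc=np.c_[.033*np.cos(t),.033*np.sin(t)]@np.array([U[:2,0],U[:2,1]])
    p=proj(np.c_[C+loc,t*0+z],w); print(nm,z,"crop ring min/max",((p-[160,180])*4).min(0).round(),((p-[160,180])*4).max(0).round(), "center",((proj([[*C,z]],w)-[160,180])*4).round(),"front",((p[0]-[160,180])*4).round())
Dc=T[:3,3]; 
for z in(.0656,.0606):
    X=onz([np.array([378,326])/4+[160,180]],z,w)[0];print("die",X,(U.T@(X-Dc)).round(4))
X=onz([np.array([391,40])/4+[160,180]],.044,w)[0];print("rear pin",X)
```

```text
185 231 281
190 225 288
195 221 292
200 218 295
205 216 297
210 214 299
215 212 301
220 211 303
225 209 305
230 207 307
235 205 309
w5cup 0.05 crop ring min/max [170.  76.] [605. 463.] center [[387. 282.]] front [388.  76.]
w5cup 0.045 crop ring min/max [175.  65.] [599. 443.] center [[387. 265.]] front [388.  65.]
die [ 0.54551306 -0.26592546  0.0656    ] [-0.0009 -0.0001  0.0046]
die [ 0.54849237 -0.26506471  0.0606    ] [-0.004  -0.0001  0.0097]
rear pin [ 0.51184209 -0.27364388  0.044     ]
```

Call:
jog_arm(rows=[{"delta_pos": [0, 0.0014, 0.004], "rotation": [0, 0, 0], "jaw": 0.04}, {"delta_pos": [0, 0.0014, 0.005], "rotation": [0, 0, 0], "jaw": 0.04}, {"delta_pos": [0, 0.0014, 0.0055], "rotation": [0, 0, 0], "jaw": 0.04}, {"delta_pos": [0, 0.0014, 0.006], "rotation": [0, 0, 0], "jaw": 0.04}, {"delta_pos": [0, 0.0014, 0.0065], "rotation": [0, 0, 0], "jaw": 0.04}, {"delta_pos": [0, 0.0014, 0.007], "rotation": [0, 0, 0], "jaw": 0.04}])

```text
time: 6.65
tcp_pos: [0.5432, -0.2651, 0.0624]
tool_rot: [0.001, -0.139, 0.99, 0.001]
ft_force: [-0.9, -0.5, 0.2]
opening: 0.528
finger_force: 61.4
```

Run:
```python
from h import *
st()
```

```text
t 6.65 p [ 0.5432 -0.2651  0.0624] q [-0.623  0.34   1.868  0.003  0.933 -2.474] F [-0.9 -0.5  0.2] M [ 0.04 -0.01 -0.04] op 0.528 ff 61.434491872787476
[[-0.961 -0.275  0.002]
 [-0.275  0.961  0.002]
 [-0.002  0.001 -1.   ]]
```

Call:
jog_arm(rows=[{"delta_pos": [0, 0, 0.0007], "rotation": [0, 0, 0], "jaw": 0.04}, {"delta_pos": [0, 0, 0.0014], "rotation": [0, 0, 0], "jaw": 0.04}, {"delta_pos": [0, 0, 0.002], "rotation": [0, 0, 0], "jaw": 0.04}, {"delta_pos": [0, 0, 0.002], "rotation": [0, 0, 0], "jaw": 0.04}])

```text
time: 7.05
tcp_pos: [0.543, -0.265, 0.0603]
tool_rot: [0.001, -0.139, 0.99, 0.001]
ft_force: [0.3, 1.0, -0.4]
opening: 0.531
finger_force: 61.4
```

Run:
```python
from h import *
st()
```

```text
t 7.05 p [ 0.543  -0.265   0.0603] q [-0.623  0.343  1.869  0.003  0.93  -2.474] F [ 0.3  1.  -0.4] M [-0.    0.03  0.01] op 0.531 ff 61.434102058410645
[[-0.961 -0.275  0.002]
 [-0.275  0.961  0.002]
 [-0.002  0.002 -1.   ]]
```

Call:
jog_arm(rows=[{"delta_pos": [0, 0, 0.0008], "rotation": [0, 0, 0], "jaw": 0.04}, {"delta_pos": [0, 0, 0.0016], "rotation": [0, 0, 0], "jaw": 0.04}, {"delta_pos": [0, 0, 0.0016], "rotation": [0, 0, 0], "jaw": 0.04}])

```text
time: 7.35
tcp_pos: [0.5432, -0.265, 0.059]
tool_rot: [0.001, -0.139, 0.99, 0.001]
ft_force: [-0.2, 0.8, 0.9]
opening: 0.53
finger_force: 62.4
```

Still no real resistance, and the die is about 1 mm above the floor. I'll release it and rise.

Call:
jog_arm(rows=[{"delta_pos": [0, 0, 0], "rotation": [0, 0, 0], "jaw": 0.062}, {"delta_pos": [0, 0, 0], "rotation": [0, 0, 0], "jaw": 0.062}, {"delta_pos": [0, 0, 0], "rotation": [0, 0, 0], "jaw": 0.062}, {"delta_pos": [0, 0, -0.02], "rotation": [0, 0, 0], "jaw": 0.065}, {"delta_pos": [-0.03, 0, -0.06], "rotation": [0, 0, 0], "jaw": 0.065}, {"delta_pos": [-0.06, 0, -0.06], "rotation": [0, 0, 0], "jaw": 0.065}, {"delta_pos": [-0.06, 0, -0.06], "rotation": [0, 0, 0], "jaw": 0.065}, {"delta_pos": [-0.06, 0, -0.06], "rotation": [0, 0, 0], "jaw": 0.065}])

```text
time: 8.15
tcp_pos: [0.6007, -0.2482, 0.1186]
tool_rot: [0.001, -0.14, 0.99, 0.001]
ft_force: [-0.3, 0.4, -0.6]
opening: 0.76
finger_force: 0.0
```

Run:
```python
from h import *
st(); w=cap("wrist"); np.savez("w7.npz",M=w[3],K=w[1],D=w[2],im=w[0])
g=cv2.resize(w[0][20:240,130:370],(720,660))[:600]; save(g,"w7.png")
hsv=cv2.cvtColor(w[0],cv2.COLOR_RGB2HSV);m=((hsv[...,0]>15)&(hsv[...,0]<30)&(hsv[...,1]>115)&(hsv[...,2]>140)).astype(np.uint8)
m=cv2.morphologyEx(m,cv2.MORPH_OPEN,np.ones((3,3),np.uint8))
for k in cv2.findContours(m,1,2)[0]:
    if cv2.contourArea(k)>60: e=cv2.fitEllipse(k);print(np.round(np.r_[e[0],e[1],e[2]],1),cv2.contourArea(k))
```

```text
t 8.15 p [ 0.6007 -0.2482  0.1186] q [-0.549  0.354  1.73   0.003  1.058 -2.401] F [-0.3  0.4 -0.6] M [ 0.01  0.02 -0.01] op 0.76 ff 0.0
[[-0.961 -0.276  0.001]
 [-0.276  0.961  0.002]
 [-0.001  0.002 -1.   ]]
[250.6 157.8  26.5  56.9  97.3] 1101.5
```

View pics/w7.png

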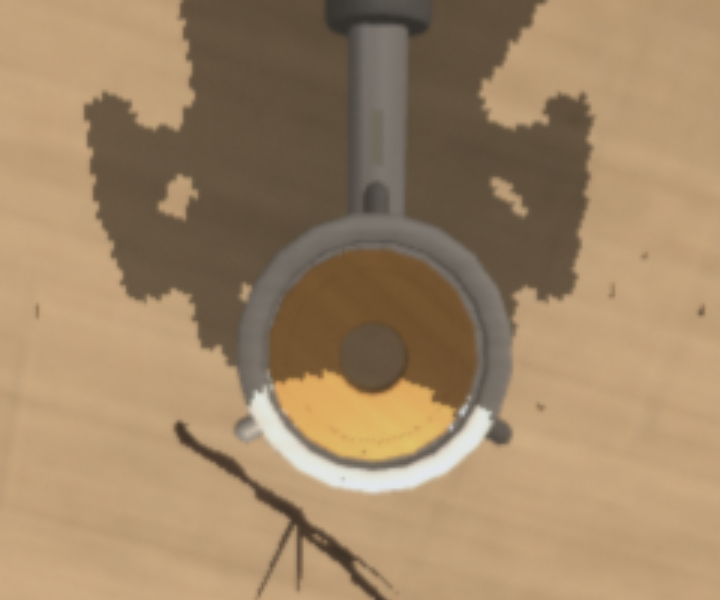

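The die lies flat and centred in the recess: in the 3x crop the rim is centred at (375,353), the die at (373,356), and the handle runs straight up at column 377. Next I'll refine the extruder's axis from numbers, correcting each fixed camera by the die and cup positions the arm has confirmed.

Run:
```python
from h import *
from scipy.optimize import least_squares
a=load("scene");b=load("top");T=tool()
die=np.array([.4515,-.0893,.01]); cup=np.array([.5456,-.2643,.05])
print("bias px scene die",np.array([204.5,245.4])-proj([die],a)[0]," top die",np.array([240.81,224.9])-proj([die],b)[0]," top cup",np.array([485,290])*.64-proj([cup],b)[0])
g=a[0].astype(int)
for row in(110,116,147,149,151): print("scene",row,[int(v) for v in g[row,155:212].sum(1)])
g=b[0].astype(int)
for row in (125,135,145,155,165,172): 
    l=(g[row,:,0]-g[row,:,2]); print("top row",row,"right edge", [int(v) for v in l[166:182]])
for col in (145,150,155,160,165): l=(g[:,col,0]-g[:,col,2]); print("top col",col,[int(v) for v in l[172:190]])
to([cup[0]-.9636*.112,cup[1]-.2672*.112,.075],down(np.radians(195.6)))
```

```text
bias px scene die [ 1.02885751 -0.02192437]  top die [-0.72659645 -1.10799976]  top cup [-0.61396407 -0.95434244]
scene 110 [371, 373, 370, 367, 368, 353, 332, 327, 350, 368, 214, 180, 179, 172, 173, 170, 166, 165, 162, 157, 151, 150, 145, 148, 144, 146, 149, 144, 146, 143, 144, 142, 139, 142, 138, 137, 131, 130, 268, 372, 372, 376, 377, 280, 69, 65, 66, 65, 67, 64, 69, 66, 61, 57, 49, 58, 57]
scene 116 [380, 378, 376, 378, 377, 377, 382, 380, 374, 377, 143, 186, 180, 177, 173, 174, 167, 165, 163, 157, 150, 149, 147, 146, 147, 144, 146, 143, 142, 143, 143, 139, 138, 140, 142, 135, 133, 134, 139, 148, 153, 131, 87, 61, 58, 48, 52, 53, 59, 51, 61, 57, 60, 60, 56, 58, 55]
scene 147 [463, 464, 461, 389, 354, 118, 147, 147, 151, 159, 174, 197, 250, 245, 240, 240, 234, 212, 147, 119, 185, 216, 214, 213, 209, 210, 211, 211, 211, 207, 205, 208, 205, 202, 203, 204, 202, 204, 202, 199, 197, 196, 190, 199, 218, 225, 135, 72, 66, 68, 67, 67, 68, 66, 61, 55, 57]
scene 149 [157, 144, 311, 313, 318, 171, 136, 144, 117, 115, 155, 187, 246, 246, 243, 239, 234, 221, 175, 108, 179, 212, 211, 208, 211, 
[... 733 characters left out ...]
e [1, -14, -15, -13, -15, -13, -9, 43, 33, 18, 11, 4, 1, -1, 69, 71]
top row 165 right edge [1, 0, 1, 1, 0, 3, -1, 20, 72, 72, 69, 68, 66, 67, 67, 68]
top row 172 right edge [10, 3, 0, -1, 0, 6, 0, 30, 70, 68, 68, 67, 69, 68, 68, 67]
top col 145 [-15, -13, -16, -11, 0, -1, -7, 41, 35, 35, 36, 33, 35, 34, 34, 36, 33, 36]
top col 150 [-15, -19, 1, -4, 0, -5, -3, 28, 35, 34, 32, 34, 34, 35, 32, 34, 34, 35]
top col 155 [-2, -2, 0, 0, 0, -2, -2, 29, 36, 36, 33, 31, 34, 35, 34, 33, 34, 33]
top col 160 [0, -4, 2, 2, 0, 1, -5, 16, 39, 36, 33, 33, 34, 37, 37, 35, 36, 34]
top col 165 [11, 15, 14, 12, 15, 2, -2, 17, 39, 35, 36, 34, 33, 36, 36, 35, 36, 34]
row [0.1686, 0.0004, 0.0429] [0.15, 0.03, 0.41]
```

Run:
```python
from h import *
from scipy.optimize import least_squares
a=load("scene");b=load("top");w=load("w1")
bt=np.array([.67,1.03])
R1=onz(np.array([[174.5,135],[174.2,145],[173.4,165],[173.2,172]])+bt,.012,b);F1=onz(np.array([[144.9,178.8],[154.9,178.9],[165,179.2]])+bt,.012,b)
print(R1,F1)
t=np.radians(np.arange(0,360,1))
def cols(x,y,c,r,zs):
    o=[proj(np.c_[x+r*np.cos(t),y+r*np.sin(t),t*0+z],c)[:,0] for z in zs];o=np.concatenate(o);return (o.min()+o.max())/2,o.max()-o.min()
for x,y in((.604,.154),(.604,.152),(.606,.154),(.602,.156)):
    print(x,y,"scene collar",np.round(cols(x,y,a,.05,(.168,)),2),"want 182.9, 34.7")
yb=-.02
red=182
for ax in ((.604,.152),(.604,.154)):
  for th in(198,202,206): print(ax,th,(proj([[ax[0]+.05*np.cos(np.radians(th)),ax[1]+.05*np.sin(np.radians(th)),.168]],a)[0]+[1.03,0]).round(2),"want 173.9")
```

```text
[[0.68677887 0.07534867 0.012     ]
 [0.66096188 0.07659334 0.012     ]
 [0.60951882 0.07964147 0.012     ]
 [0.59155579 0.08051572 0.012     ]] [[0.57618941 0.15397743 0.012     ]
 [0.57519417 0.12809249 0.012     ]
 [0.5736842  0.10202489 0.012     ]]
0.604 0.154 scene collar [180.76  35.84] want 182.9, 34.7
0.604 0.152 scene collar [181.22  35.88] want 182.9, 34.7
0.606 0.154 scene collar [181.31  35.8 ] want 182.9, 34.7
0.602 0.156 scene collar [179.75  35.84] want 182.9, 34.7
(0.604, 0.152) 198 [172.45 149.91] want 173.9
(0.604, 0.152) 202 [173.56 150.05] want 173.9
(0.604, 0.152) 206 [174.72 150.16] want 173.9
(0.604, 0.154) 198 [171.99 149.75] want 173.9
(0.604, 0.154) 202 [173.1  149.89] want 173.9
(0.604, 0.154) 206 [174.25 150.  ] want 173.9
```

Call:
jog_arm(rows=[{"delta_pos": [0.05, 0, 0], "rotation": [0, 0, 0.4], "jaw": 0.06}, {"delta_pos": [0.1, 0, 0], "rotation": [0, 0, 0.4], "jaw": 0.06}, {"delta_pos": [0.15, 0, 0.02], "rotation": [0, 0, 0.4], "jaw": 0.06}, {"delta_pos": [0.1685, 0, 0.045], "rotation": [0, 0, 0.4], "jaw": 0.06}, {"delta_pos": [0.1685, 0, 0.07], "rotation": [0, 0, 0.4], "jaw": 0.06}, {"delta_pos": [0.1685, 0, 0.09], "rotation": [0, 0, 0.4], "jaw": 0.06}, {"delta_pos": [0.1685, 0, 0.099], "rotation": [0, 0, 0.4], "jaw": 0.06}, {"delta_pos": [0.1685, 0, 0.099], "rotation": [0, 0, 0.4], "jaw": 0.06}])

```text
time: 9.0
tcp_pos: [0.4372, -0.2938, 0.0178]
tool_rot: [-0.0, -0.135, 0.991, 0.003]
ft_force: [0.3, 0.5, 0.5]
opening: 0.7
finger_force: 0.0
```

Run:
```python
from h import *
st(); to([.5456-.9636*.112,-.2643-.2672*.112,.019],down(np.radians(195.6)))
```

```text
t 9.0 p [ 0.4372 -0.2938  0.0178] q [-0.786  0.272  2.063  0.003  0.811 -2.63 ] F [0.3 0.5 0.5] M [ 0.02  0.02 -0.01] op 0.7 ff 0.0
[[-0.963 -0.268 -0.001]
 [-0.268  0.963  0.005]
 [ 0.     0.005 -1.   ]]
row [-0.0003, -0.0005, -0.0012] [0.29, -0.0, -0.05]
```

Call:
jog_arm(rows=[{"delta_pos": [0, 0, -0.001], "rotation": [0.3, 0, 0], "jaw": 0.012}, {"delta_pos": [0, 0, -0.001], "rotation": [0.3, 0, 0], "jaw": 0.012}, {"delta_pos": [0, 0, -0.001], "rotation": [0.3, 0, 0], "jaw": 0.012}, {"delta_pos": [0, 0, -0.001], "rotation": [0.3, 0, 0], "jaw": 0.012}, {"delta_pos": [0, 0, -0.001], "rotation": [0.3, 0, 0], "jaw": 0.012}, {"delta_pos": [0, 0, -0.001], "rotation": [0.3, 0, 0], "jaw": 0.012}, {"delta_pos": [0, 0, -0.001], "rotation": [0.3, 0, 0], "jaw": 0.012}])

```text
time: 9.7
tcp_pos: [0.4396, -0.2953, 0.0216]
tool_rot: [0.002, -0.136, 0.991, -0.002]
ft_force: [-2.2, 0.2, 5.3]
opening: 0.249
finger_force: 60.1
```

Run:
```python
from h import *
st()
```

```text
t 9.7 p [ 0.4396 -0.2953  0.0216] q [-0.783  0.265  2.062  0.     0.808 -2.627] F [-2.2  0.2  5.3] M [ 0.36 -0.19  0.01] op 0.249 ff 60.10300040245056
[[-0.963 -0.269  0.005]
 [-0.269  0.963 -0.004]
 [-0.003 -0.005 -1.   ]]
```

Call:
jog_arm(rows=[{"delta_pos": [0, 0, -0.01], "rotation": [0, 0, 0], "jaw": 0.012}, {"delta_pos": [0, 0, -0.03], "rotation": [0, 0, 0], "jaw": 0.012}, {"delta_pos": [0, 0, -0.055], "rotation": [0, 0, 0], "jaw": 0.012}, {"delta_pos": [0, 0, -0.06], "rotation": [0, 0, 0], "jaw": 0.012}, {"delta_pos": [0, 0, -0.06], "rotation": [0, 0, 0], "jaw": 0.012}])

```text
time: 10.2
tcp_pos: [0.4389, -0.2949, 0.0812]
tool_rot: [0.002, -0.136, 0.991, -0.003]
ft_force: [0.1, 0.1, -2.7]
opening: 0.245
finger_force: 59.0
```

Run:
```python
from h import *
st(); s=cap("scene"); a=load("scene"); np.savez("s2.npz",M=s[3],K=s[1],D=s[2],im=s[0])
# cup silhouette: compare with start image
d=np.abs(s[0].astype(int)-np.load("scene.npz")["im"]).sum(2)
w=cap("wrist"); np.savez("w8.npz",M=w[3],K=w[1],D=w[2],im=w[0])
hsv=cv2.cvtColor(w[0],cv2.COLOR_RGB2HSV);m=((hsv[...,0]>15)&(hsv[...,0]<30)&(hsv[...,1]>115)&(hsv[...,2]>140)).astype(np.uint8)
print("brass px wrist",m.sum())
hsv=cv2.cvtColor(s[0],cv2.COLOR_RGB2HSV);m=((hsv[...,0]>12)&(hsv[...,0]<30)&(hsv[...,1]>150)&(hsv[...,2]>120)).astype(np.uint8);m[:100]=0
n,l,st_,ce=cv2.connectedComponentsWithStats(m)
for i in range(1,n):
    if st_[i,4]>25: print(st_[i],ce[i].round(1))
T=tool();
for dr in (0,3,6):
    X=T[:3,3]+T[:3,0]*-.112*np.cos(np.radians(dr))+np.array([0,0,-.0216-.112*np.sin(np.radians(dr))+.054]);print("exp die top px",dr,X.round(3),proj([X],s))
```

```text
t 10.2 p [ 0.4389 -0.2949  0.0812] q [-0.783  0.16   2.05  -0.     0.925 -2.626] F [ 0.1  0.1 -2.7] M [-0.03  0.21 -0.05] op 0.245 ff 59.0242999792099
[[-0.963 -0.269  0.004]
 [-0.269  0.963 -0.005]
 [-0.003 -0.006 -1.   ]]
brass px wrist 6005
[290 212   9   8  30] [294.5 215.4]
exp die top px 0 [ 0.546 -0.264  0.112] [[287.65593716 216.09849181]]
exp die top px 3 [ 0.546 -0.264  0.106] [[287.56002674 218.49927294]]
exp die top px 6 [ 0.545 -0.264  0.1  ] [[287.41265613 220.94394523]]
```

Run:
```python
from h import *
s=load("s2");T=tool();t=np.radians(np.arange(0,360,3))
for L in(.112,.115):
  for dr in(-3,0,3):
    c=T[:3,3]-T[:3,0]*L+np.array([0,0,-.0216-L*np.sin(np.radians(dr))+.054]); p=proj(np.c_[c[0]+.0245*np.cos(t),c[1]+.0245*np.sin(t),t*0+c[2]],s)+[1,0]; print(L,dr,p.min(0).round(1),p.max(0).round(1))
hsv=cv2.cvtColor(s[0],cv2.COLOR_RGB2HSV)
m=((hsv[...,0]>5)&(hsv[...,0]<30)&(hsv[...,1]>165)).astype(np.uint8)
for y in range(207,226): print(y,"".join("#" if v else "." for v in m[y,270:312]))
# axis target rows: cup at axis, yaw -20deg
L=.112;yaw=np.radians(-20);ax=np.array([.606,.152])
for z in(.0812,.115): to([ax[0]-L*np.cos(yaw),ax[1]-L*np.sin(yaw),z],down(yaw+np.pi))
```

```text
0.112 -3 [277.3 208.4] [300.2 219.3]
0.112 0 [277.3 210.7] [300.  221.8]
0.112 3 [277.3 213. ] [299.9 224.2]
0.115 -3 [277.9 207.7] [300.6 218.6]
0.115 0 [277.8 210.1] [300.5 221.1]
0.115 3 [277.8 212.5] [300.4 223.6]
207 ..........................................
208 ..........................................
209 ..........................................
210 ..........................................
211 ..........................................
212 ..........................................
213 ..........................................
214 ..........................................
215 ..........................................
216 ..........................................
217 ..........................................
218 ..........................................
219 ..........................................
220 ..........................................
221 ..........................................
222 ..........................................
223 ..........................................
224 ..........................................
225 ..........................................
row [-0.1908, 0.4495, -0.0026] [-0.09, 0.08, 35.6]
row [-0.1908, 0.4494, -0.0364] [-0.09, 0.08, 35.6]
```

Call:
jog_arm(rows=[{"delta_pos": [-0.01, 0.02, 0], "rotation": [0, 0, 2], "jaw": 0.012}, {"delta_pos": [-0.025, 0.055, 0], "rotation": [0, 0, 5], "jaw": 0.012}, {"delta_pos": [-0.04, 0.095, 0], "rotation": [0, 0, 9], "jaw": 0.012}, {"delta_pos": [-0.057, 0.135, 0], "rotation": [0, 0, 13], "jaw": 0.012}, {"delta_pos": [-0.074, 0.175, 0], "rotation": [0, 0, 17], "jaw": 0.012}, {"delta_pos": [-0.091, 0.215, 0], "rotation": [0, 0, 21], "jaw": 0.012}, {"delta_pos": [-0.107, 0.253, 0], "rotation": [0, 0, 25], "jaw": 0.012}, {"delta_pos": [-0.12, 0.283, 0], "rotation": [0, 0, 28], "jaw": 0.012}])

```text
time: 11.1
tcp_pos: [0.4766, 0.0127, 0.078]
tool_rot: [-0.0, 0.109, 0.994, -0.001]
ft_force: [1.0, 0.5, -2.7]
opening: 0.252
finger_force: 59.1
```

Run:
```python
from h import *
st()
L=.112;yaw=np.radians(-20);ax=np.array([.606,.152])
to([ax[0]-L*np.cos(yaw),ax[1]-L*np.sin(yaw),.09],down(yaw+np.pi))
```

```text
t 11.1 p [0.4766 0.0127 0.078 ] q [-0.186  0.058  2.17  -0.003  0.913 -1.537] F [ 1.   0.5 -2.7] M [ 0.02  0.18 -0.01] op 0.252 ff 59.05557990074158
[[-0.976  0.216 -0.001]
 [ 0.216  0.976 -0.002]
 [ 0.    -0.002 -1.   ]]
row [0.0149, 0.1786, -0.0124] [-0.12, 0.0, 7.5]
```

Call:
jog_arm(rows=[{"delta_pos": [0.003, 0.035, -0.003], "rotation": [0, 0, 1.5], "jaw": 0.012}, {"delta_pos": [0.006, 0.07, -0.006], "rotation": [0, 0, 3], "jaw": 0.012}, {"delta_pos": [0.009, 0.105, -0.009], "rotation": [0, 0, 4.5], "jaw": 0.012}, {"delta_pos": [0.012, 0.14, -0.012], "rotation": [0, 0, 6], "jaw": 0.012}, {"delta_pos": [0.015, 0.165, -0.012], "rotation": [0, 0, 7.5], "jaw": 0.012}, {"delta_pos": [0.015, 0.1785, -0.012], "rotation": [0, 0, 7.5], "jaw": 0.012}, {"delta_pos": [0.015, 0.1785, -0.012], "rotation": [0, 0, 7.5], "jaw": 0.012}, {"delta_pos": [0.015, 0.1785, -0.012], "rotation": [0, 0, 7.5], "jaw": 0.012}])

```text
time: 11.9
tcp_pos: [0.5012, 0.1871, 0.0902]
tool_rot: [0.001, 0.173, 0.985, -0.002]
ft_force: [0.0, -1.1, -2.0]
opening: 0.25
finger_force: 59.2
```

Run:
```python
from h import *
st(); s=cap("scene"); np.savez("s3.npz",M=s[3],K=s[1],D=s[2],im=s[0]); o=load("scene")[0].astype(int)
T=tool();c=T[:3,3]-T[:3,0]*.112; print("cup axis est",c, "underside", c[2]-.0216)
g=s[0].astype(int); 
t=np.radians(np.arange(0,360,2))
for h in(0,.025,.05):
    p=proj(np.c_[c[0]+.033*np.cos(t),c[1]+.033*np.sin(t),t*0+c[2]-.0216+h],s)+[1,0]; print(h,p.min(0).round(1),p.max(0).round(1))
for row in(165,168,171,174,177): 
    d=np.abs(g-o)[row,150:215].sum(1); print(row,[int(v) for v in g[row,155:215].sum(1)])
d=np.abs(g[147:152]-o[147:152]).sum(2)[:,160:205]; print("collar unchanged?",d.max())
```

```text
t 11.9 p [0.5012 0.1871 0.0902] q [ 0.169  0.162  2.028 -0.005  0.951 -1.051] F [ 0.  -1.1 -2. ] M [0.05 0.2  0.03] op 0.25 ff 59.15416896343231
[[-0.94   0.34   0.001]
 [ 0.34   0.94  -0.004]
 [-0.002 -0.003 -1.   ]]
cup axis est [0.60663809 0.14859701 0.09068041] underside 0.06908041163614281
0 [175.2 172. ] [198.  181.2]
0.025 [174.4 164.2] [197.4 173.1]
0.05 [173.5 156.2] [196.8 164.8]
165 [41, 61, 51, 47, 39, 37, 41, 41, 40, 38, 42, 41, 70, 120, 110, 96, 87, 148, 182, 177, 237, 274, 272, 272, 268, 253, 249, 249, 246, 243, 241, 237, 226, 223, 226, 220, 217, 228, 210, 201, 196, 169, 368, 467, 440, 226, 95, 81, 71, 74, 75, 76, 72, 78, 74, 67, 63, 58, 56, 60]
168 [42, 43, 46, 71, 135, 218, 306, 243, 181, 217, 254, 241, 209, 157, 133, 106, 53, 49, 52, 163, 246, 265, 265, 260, 258, 254, 253, 246, 234, 234, 235, 231, 229, 224, 220, 219, 217, 216, 212, 208, 203, 199, 310, 414, 470, 484, 464, 231, 74, 79, 65, 76, 71, 72, 71, 71, 59, 62, 54, 58]
171 [49, 23, 24, 45, 106, 167, 169, 169, 178, 201, 247, 252, 259, 252, 247, 248, 241, 242, 245, 233, 231, 251, 260, 255, 254, 246, 243, 234, 231, 228, 227, 220, 217, 223, 223, 220, 218, 217, 214, 210, 205, 197, 264, 162, 395, 475, 478, 262, 99, 79, 74, 68, 73, 73, 69, 75, 65, 59, 50, 61]
174 [27, 22, 30, 26, 71, 137, 159, 185, 217, 218, 214, 213, 217, 214, 216, 216, 217, 217, 209, 193, 211, 250, 258, 259, 250, 243, 235, 229, 228, 225, 224, 225, 225, 221, 218, 216, 220, 217, 214, 212, 207, 200, 192, 401, 473, 330, 214, 142, 89, 74, 72, 73, 74, 77, 74, 73, 68, 68, 56, 61]
177 [33, 31, 29, 22, 46, 108, 145, 243, 378, 433, 447, 458, 475, 494, 496, 495, 489, 407, 380, 331, 243, 268, 263, 257, 252, 245, 236, 233, 226, 221, 219, 219, 220, 224, 221, 220, 217, 212, 211, 209, 206, 202, 193, 205, 191, 118, 82, 82, 75, 74, 74, 73, 74, 74, 71, 71, 70, 61, 56, 58]
collar unchanged? 0
```

Call:
jog_arm(rows=[{"delta_pos": [0, 0, -0.015], "rotation": [0, 0, 0], "jaw": 0.012}, {"delta_pos": [0, 0, -0.028], "rotation": [0, 0, 0], "jaw": 0.012}, {"delta_pos": [0, 0, -0.03], "rotation": [0, 0, 0], "jaw": 0.012}, {"delta_pos": [0, 0, -0.032], "rotation": [0, 0, 0], "jaw": 0.012}, {"delta_pos": [0, 0, -0.033], "rotation": [0, 0, 0], "jaw": 0.012}, {"delta_pos": [0, 0, -0.034], "rotation": [0, 0, 0], "jaw": 0.012}])

```text
time: 12.55
tcp_pos: [0.5015, 0.1878, 0.125]
tool_rot: [0.001, 0.173, 0.985, -0.001]
ft_force: [-0.3, -0.1, -2.3]
opening: 0.246
finger_force: 59.1
```

```bash
cat >> h.py <<'E'
def cup(zo=.0216,L=.112):
    s=r.state();T=tool();c=T[:3,3]-T[:3,0]*L
    print("t",round(s["time"],2),"cup",np.round(c-[0,0,zo],4),"yaw",np.degrees(np.arctan2(-T[1,0],-T[0,0])).round(2),"tilt",T[:2,2].round(3),"F",np.round(s["ft_force"],1),"M",np.round(s["moment"],2),"ff",round(s["finger_force"],1))
E
python3 - <<'E'
from h import *
cup()
E
```

```text
t 12.55 cup [0.6068 0.1497 0.1038] yaw -19.91 tilt [ 0.002 -0.003] F [-0.3 -0.1 -2.3] M [ 0.1   0.19 -0.07] ff 59.1
```

Call:
jog_arm(rows=[{"delta_pos": [0, 0, -0.001], "rotation": [0, 0, 0], "jaw": 0.012}, {"delta_pos": [0, 0, -0.002], "rotation": [0, 0, 0], "jaw": 0.012}, {"delta_pos": [0, 0, -0.0025], "rotation": [0, 0, 0], "jaw": 0.012}, {"delta_pos": [0, 0, -0.003], "rotation": [0, 0, 0], "jaw": 0.012}])

```text
time: 12.95
tcp_pos: [0.5015, 0.1879, 0.1278]
tool_rot: [0.001, 0.173, 0.985, -0.001]
ft_force: [1.2, 0.8, -4.2]
opening: 0.249
finger_force: 58.8
```

```bash
python3 -c "
from h import *
cup()"
```

```text
t 12.95 cup [0.6068 0.1498 0.1065] yaw -19.9 tilt [ 0.002 -0.003] F [ 1.2  0.8 -4.2] M [0.21 0.21 0.11] ff 58.8
```

Call:
jog_arm(rows=[{"delta_pos": [0.001, 0, 0.0005], "rotation": [0, 0, 0], "jaw": 0.012}, {"delta_pos": [0.002, 0, 0.0005], "rotation": [0, 0, 0], "jaw": 0.012}, {"delta_pos": [0.003, 0, 0.0005], "rotation": [0, 0, 0], "jaw": 0.012}])

```text
time: 13.25
tcp_pos: [0.4988, 0.1889, 0.1275]
tool_rot: [0.002, 0.173, 0.985, -0.001]
ft_force: [1.4, -0.6, -3.7]
opening: 0.249
finger_force: 58.9
```

```bash
python3 -c "
from h import *
cup()"
```

```text
t 13.25 cup [0.6041 0.1508 0.1064] yaw -19.91 tilt [ 0.003 -0.003] F [ 1.4 -0.6 -3.7] M [0.08 0.17 0.  ] ff 58.9
```

Call:
jog_arm(rows=[{"delta_pos": [0.001, 0, 0], "rotation": [0, 0, 0], "jaw": 0.012}, {"delta_pos": [0.002, 0, 0], "rotation": [0, 0, 0], "jaw": 0.012}, {"delta_pos": [0.002, 0, 0], "rotation": [0, 0, 0], "jaw": 0.012}])

```text
time: 13.55
tcp_pos: [0.4968, 0.1897, 0.1275]
tool_rot: [0.002, 0.173, 0.985, -0.001]
ft_force: [0.6, 0.1, -4.4]
opening: 0.245
finger_force: 58.8
```

```bash
python3 -c "
from h import *
cup()"
```

```text
t 13.55 cup [0.6021 0.1516 0.1063] yaw -19.9 tilt [ 0.003 -0.003] F [ 0.6  0.1 -4.4] M [ 0.14  0.32 -0.08] ff 58.8
```

```bash
cat >> h.py <<'E'
def avg(n=8):
    F=[];M=[]
    for i in range(n):
        r.capture("scene"); s=r.state(); F.append(s["ft_force"]);M.append(s["moment"])
    F=np.array(F);M=np.array(M);print("avgF",F.mean(0).round(2),"M",M.mean(0).round(3),"sd",F.std(0).round(2),M.std(0).round(3)); return F.mean(0),M.mean(0)
E
python3 -c "
from h import *
cup(); avg()"
```

```text
t 13.55 cup [0.6021 0.1516 0.1063] yaw -19.9 tilt [ 0.003 -0.003] F [ 0.6  0.1 -4.4] M [ 0.14  0.32 -0.08] ff 58.8
avgF [-0.08 -0.09 -4.06] M [ 0.141  0.366 -0.017] sd [0.43 0.34 0.6 ] [0.033 0.047 0.031]
```

Call:
jog_arm(rows=[{"delta_pos": [-0.003, 0, 0.004], "rotation": [0, 0, 0], "jaw": 0.012}, {"delta_pos": [-0.005, 0, 0.005], "rotation": [0, 0, 0], "jaw": 0.012}, {"delta_pos": [-0.005, 0, 0.005], "rotation": [0, 0, 0], "jaw": 0.012}])

```text
time: 14.25
tcp_pos: [0.5025, 0.1878, 0.1229]
tool_rot: [0.002, 0.173, 0.985, -0.001]
ft_force: [-0.1, -0.4, -2.8]
opening: 0.248
finger_force: 59.1
```

```bash
python3 -c "
from h import *
cup(); avg()"
```

```text
t 14.25 cup [0.6078 0.1496 0.1019] yaw -19.92 tilt [ 0.004 -0.003] F [-0.1 -0.4 -2.8] M [0.07 0.15 0.02] ff 59.1
avgF [-0.08 -0.08 -1.86] M [ 0.081  0.181 -0.016] sd [0.29 0.5  0.57] [0.023 0.032 0.024]
```

Call:
jog_arm(rows=[{"delta_pos": [0, 0, -0.003], "rotation": [0, 0, 0], "jaw": 0.012}, {"delta_pos": [0, 0, -0.004], "rotation": [0, 0, 0], "jaw": 0.012}, {"delta_pos": [0, 0, -0.0055], "rotation": [0, 0, 0], "jaw": 0.012}, {"delta_pos": [0, 0, -0.0055], "rotation": [0, 0, 0], "jaw": 0.012}])

```text
time: 15.05
tcp_pos: [0.5015, 0.1879, 0.1278]
tool_rot: [0.001, 0.173, 0.985, -0.001]
ft_force: [1.9, 0.9, -4.7]
opening: 0.243
finger_force: 59.1
```

```bash
cat >> h.py <<'E'
def con(n=8):
    cup(); F,M=avg(n); T=tool(); dF=F-[-.08,-.08,-2.1]; dM=M-[.081,.181,-.016]
    rx,ry=-dM[1]/dF[2], dM[0]/dF[2]; c=-T[:3,0]*.112
    off=np.array([rx,ry])-c[:2]; print("contact dFz",dF[2].round(2),"offset from cup axis",off.round(3),"ang",np.degrees(np.arctan2(off[1],off[0])).round(0))
E
python3 -c "
from h import *
con()"
```

```text
t 15.05 cup [0.6068 0.1498 0.1065] yaw -19.9 tilt [ 0.002 -0.003] F [ 1.9  0.9 -4.7] M [0.19 0.23 0.07] ff 59.1
avgF [ 1.1   0.24 -4.69] M [0.247 0.285 0.075] sd [0.81 0.3  0.47] [0.047 0.054 0.03 ]
contact dFz -2.59 offset from cup axis [-0.065 -0.026] ang -158.0
```

Call:
jog_arm(rows=[{"delta_pos": [-0.0008, 0.0008, 0], "rotation": [0, 0, 0], "jaw": 0.012}, {"delta_pos": [-0.0015, 0.0016, 0], "rotation": [0, 0, 0], "jaw": 0.012}, {"delta_pos": [-0.0015, 0.0016, 0], "rotation": [0, 0, 0], "jaw": 0.012}])

```text
time: 15.75
tcp_pos: [0.5033, 0.1889, 0.1279]
tool_rot: [0.001, 0.173, 0.985, -0.001]
ft_force: [-0.2, -0.8, -4.7]
opening: 0.249
finger_force: 58.9
```

```bash
python3 -c "
from h import *
con(6)"
```

```text
t 15.75 cup [0.6086 0.1507 0.1066] yaw -19.93 tilt [ 0.002 -0.003] F [-0.2 -0.8 -4.7] M [ 0.2   0.64 -0.17] ff 58.9
avgF [-1.45 -0.55 -5.11] M [ 0.184  0.667 -0.115] sd [0.41 0.75 0.39] [0.04  0.032 0.025]
contact dFz -3.01 offset from cup axis [0.056 0.004] ang 4.0
```

Call:
jog_arm(rows=[{"delta_pos": [-0.0008, 0, 0], "rotation": [0, 0, 0], "jaw": 0.012}, {"delta_pos": [-0.0015, 0, 0], "rotation": [0, 0, 0], "jaw": 0.012}, {"delta_pos": [-0.0015, 0, 0], "rotation": [0, 0, 0], "jaw": 0.012}])

```text
time: 16.35
tcp_pos: [0.5049, 0.1885, 0.128]
tool_rot: [0.001, 0.173, 0.985, -0.001]
ft_force: [-2.2, 0.8, -5.5]
opening: 0.247
finger_force: 58.8
```

```bash
python3 -c "
from h import *
con(6)"
```

```text
t 16.35 cup [0.6102 0.1504 0.1068] yaw -19.91 tilt [ 0.002 -0.003] F [-2.2  0.8 -5.5] M [ 0.35  0.76 -0.12] ff 58.8
avgF [-2.03  0.92 -6.35] M [ 0.419  0.823 -0.064] sd [0.45 0.5  0.48] [0.045 0.025 0.021]
contact dFz -4.25 offset from cup axis [ 0.046 -0.041] ang -42.0
```

Call:
jog_arm(rows=[{"delta_pos": [0, 0, 0.004], "rotation": [0, 0, 0], "jaw": 0.012}, {"delta_pos": [0.0006, 0.0011, 0.004], "rotation": [0, 0, 0], "jaw": 0.012}, {"delta_pos": [0.0006, 0.0011, 0.0015], "rotation": [0, 0, 0], "jaw": 0.012}, {"delta_pos": [0.0006, 0.0011, 0], "rotation": [0, 0, 0], "jaw": 0.012}, {"delta_pos": [0.0006, 0.0011, 0], "rotation": [0, 0, 0], "jaw": 0.012}])

```text
time: 17.15
tcp_pos: [0.5052, 0.1896, 0.1282]
tool_rot: [0.002, 0.173, 0.985, -0.001]
ft_force: [2.3, 0.1, -5.5]
opening: 0.249
finger_force: 59.2
```

```bash
python3 -c "
from h import *
con(5)"
```

```text
t 17.15 cup [0.6105 0.1515 0.1071] yaw -19.89 tilt [ 0.004 -0.003] F [ 2.3  0.1 -5.5] M [0.36 0.27 0.14] ff 59.2
avgF [ 1.81  0.04 -5.34] M [0.304 0.267 0.141] sd [0.12 0.6  0.44] [0.016 0.018 0.026]
contact dFz -3.24 offset from cup axis [-0.079 -0.031] ang -159.0
```

Call:
jog_arm(rows=[{"delta_pos": [0, 0, 0.004], "rotation": [0, 0, 0], "jaw": 0.012}, {"delta_pos": [-0.0014, 0.0026, 0.004], "rotation": [0, 0, 0], "jaw": 0.012}, {"delta_pos": [-0.0014, 0.0026, 0.0015], "rotation": [0, 0, 0], "jaw": 0.012}, {"delta_pos": [-0.0014, 0.0026, 0], "rotation": [0, 0, 0], "jaw": 0.012}, {"delta_pos": [-0.0014, 0.0026, 0], "rotation": [0, 0, 0], "jaw": 0.012}])

```text
time: 17.9
tcp_pos: [0.5071, 0.1917, 0.1281]
tool_rot: [0.002, 0.173, 0.985, -0.001]
ft_force: [0.9, 0.8, -4.9]
opening: 0.247
finger_force: 59.2
```

```bash
python3 -c "
from h import *
con(5)"
```

```text
t 17.9 cup [0.6124 0.1536 0.1069] yaw -19.9 tilt [ 0.003 -0.003] F [ 0.9  0.8 -4.9] M [0.29 0.25 0.14] ff 59.2
avgF [ 1.    0.45 -4.55] M [0.317 0.295 0.1  ] sd [0.47 0.35 0.34] [0.029 0.02  0.024]
contact dFz -2.45 offset from cup axis [-0.059 -0.058] ang -135.0
```

Call:
jog_arm(rows=[{"delta_pos": [0, 0, 0.004], "rotation": [0, 0, 0], "jaw": 0.012}, {"delta_pos": [0.0043, -0.0079, 0.004], "rotation": [0, 0, 0], "jaw": 0.012}, {"delta_pos": [0.0043, -0.0079, 0.0015], "rotation": [0, 0, 0], "jaw": 0.012}, {"delta_pos": [0.0043, -0.0079, 0], "rotation": [0, 0, 0], "jaw": 0.012}, {"delta_pos": [0.0043, -0.0079, 0], "rotation": [0, 0, 0], "jaw": 0.012}])

```text
time: 18.65
tcp_pos: [0.4999, 0.1854, 0.1278]
tool_rot: [0.001, 0.173, 0.985, -0.002]
ft_force: [-0.3, -1.3, -4.3]
opening: 0.246
finger_force: 59.2
```

```bash
python3 -c "
from h import *
con(5); s=cap('scene'); np.savez('s4.npz',M=s[3],K=s[1],D=s[2],im=s[0])
g=s[0].astype(int)
for row in (152,156,158,160,162,164,166): print(row,[int(v) for v in g[row,165:212].sum(1)])"
```

```text
t 18.65 cup [0.6051 0.1472 0.1065] yaw -19.93 tilt [ 0.002 -0.004] F [-0.3 -1.3 -4.3] M [ 0.05  0.35 -0.12] ff 59.2
avgF [-0.51 -1.42 -5.08] M [-0.018  0.472 -0.15 ] sd [0.38 0.23 0.43] [0.068 0.058 0.054]
contact dFz -2.98 offset from cup axis [-0.007  0.072] ang 96.0
152 [487, 473, 434, 382, 323, 286, 257, 241, 206, 161, 195, 224, 224, 220, 217, 217, 217, 218, 221, 216, 218, 214, 211, 210, 209, 196, 203, 206, 215, 206, 185, 195, 200, 156, 154, 190, 122, 70, 74, 71, 71, 73, 80, 67, 69, 61, 63]
156 [481, 464, 413, 384, 365, 326, 350, 425, 400, 267, 267, 262, 257, 249, 247, 243, 238, 230, 222, 221, 224, 218, 220, 219, 217, 214, 211, 211, 205, 202, 195, 301, 213, 69, 86, 370, 222, 79, 72, 76, 73, 72, 68, 76, 71, 65, 60]
158 [165, 183, 174, 203, 200, 216, 235, 241, 253, 250, 257, 259, 256, 253, 243, 237, 233, 228, 225, 220, 217, 220, 221, 221, 220, 218, 214, 210, 207, 202, 194, 241, 432, 255, 418, 476, 274, 97, 69, 69, 75, 72, 71, 71, 74, 66, 63]
160 [246, 241, 234, 228, 223, 219, 220, 220, 216, 217, 240, 258, 254, 247, 243, 235, 231, 223, 223, 223, 223, 220, 216, 219, 218, 216, 212, 210, 207, 205, 197, 206, 119, 43, 241, 447, 285, 107, 72, 76, 71, 73, 71, 70, 72, 68, 62]
162 [211, 211, 210, 215, 215, 213, 211, 204, 199, 214, 241, 258, 257, 249, 239, 234, 228, 225, 223, 220, 223, 226, 220, 216, 214, 217, 217, 210, 208, 203, 195, 189, 114, 65, 56, 59, 245, 147, 75, 73, 74, 76, 74, 77, 71, 67, 60]
164 [140, 132, 124, 116, 104, 95, 101, 120, 150, 227, 266, 259, 253, 248, 241, 234, 228, 223, 220, 217, 222, 219, 220, 219, 217, 211, 211, 208, 208, 208, 198, 257, 438, 432, 223, 234, 164, 92, 75, 77, 74, 74, 69, 72, 70, 66, 62]
166 [85, 145, 142, 111, 99, 79, 61, 59, 84, 167, 245, 262, 256, 249, 242, 233, 231, 223, 219, 216, 217, 217, 219, 220, 217, 217, 210, 205, 204, 203, 284, 424, 476, 480, 329, 400, 357, 170, 73, 72, 71, 73, 73, 67, 78, 69, 62]
```

Add to h.py:
```python
def con(n=6,rz=-.1):
    cup(); F,M=avg(n); T=tool(); f=F-[-.08,-.08,-2.1]; m=M-[.081,.181,-.016]
    rx=(rz*f[0]-m[1])/f[2]; ry=(m[0]+rz*f[1])/f[2]; c=-T[:3,0]*.112
    off=np.array([rx,ry])-c[:2]; print("contact f",f.round(2),"off",(off*1e3).round(0),"rad",(1e3*np.hypot(*off)).round(0),"ang",(np.degrees(np.arctan2(off[1],off[0]))%360).round(0))
```

```text
(no output)
```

Call:
jog_arm(rows=[{"delta_pos": [0, 0, 0.004], "rotation": [0, 0, 0], "jaw": 0.012}, {"delta_pos": [-0.006, 0.0111, 0.005], "rotation": [0, 0, 0], "jaw": 0.012}, {"delta_pos": [-0.006, 0.0111, 0.005], "rotation": [0, 0, 0], "jaw": 0.012}, {"delta_pos": [-0.006, 0.0111, 0.0015], "rotation": [0, 0, 0], "jaw": 0.012}, {"delta_pos": [-0.006, 0.0111, 0], "rotation": [0, 0, 0], "jaw": 0.012}, {"delta_pos": [-0.006, 0.0111, 0], "rotation": [0, 0, 0], "jaw": 0.012}])

```text
time: 19.55
tcp_pos: [0.5095, 0.1941, 0.128]
tool_rot: [0.001, 0.173, 0.985, -0.001]
ft_force: [0.9, -0.1, -4.7]
opening: 0.252
finger_force: 59.2
```

```bash
python3 -c "
from h import *
con()"
```

```text
t 19.55 cup [0.6148 0.156  0.1068] yaw -19.89 tilt [ 0.002 -0.003] F [ 0.9 -0.1 -4.7] M [0.18 0.38 0.09] ff 59.2
avgF [ 0.39  0.95 -3.75] M [0.225 0.42  0.144] sd [0.46 0.26 0.56] [0.02  0.038 0.025]
contact f [ 0.47  1.03 -1.65] off [68. 13.] rad 69.0 ang 11.0
```

Call:
jog_arm(rows=[{"delta_pos": [0, 0, 0.004], "rotation": [0, 0, 0], "jaw": 0.012}, {"delta_pos": [-0.003, 0.0016, 0.005], "rotation": [0, 0, 0], "jaw": 0.012}, {"delta_pos": [-0.003, 0.0016, 0.005], "rotation": [0, 0, 0], "jaw": 0.012}, {"delta_pos": [-0.003, 0.0016, 0.0015], "rotation": [0, 0, 0], "jaw": 0.012}, {"delta_pos": [-0.003, 0.0016, 0], "rotation": [0, 0, 0], "jaw": 0.012}, {"delta_pos": [-0.003, 0.0016, 0], "rotation": [0, 0, 0], "jaw": 0.012}])

```text
time: 20.45
tcp_pos: [0.5129, 0.1944, 0.1279]
tool_rot: [0.002, 0.173, 0.985, -0.002]
ft_force: [-1.2, 0.2, -4.2]
opening: 0.246
finger_force: 59.4
```

```bash
python3 -c "
from h import *
con()"
```

```text
t 20.45 cup [0.6182 0.1563 0.1067] yaw -19.91 tilt [ 0.003 -0.004] F [-1.2  0.2 -4.2] M [ 0.07  0.6  -0.07] ff 59.4
avgF [-0.52  0.21 -5.17] M [ 0.104  0.693 -0.029] sd [0.35 0.37 0.54] [0.015 0.015 0.024]
contact f [-0.44  0.29 -3.07] off [47. 40.] rad 62.0 ang 41.0
```

Call:
jog_arm(rows=[{"delta_pos": [0, 0, 0.004], "rotation": [0, 0, 0], "jaw": 0.012}, {"delta_pos": [0.0057, -0.0034, 0.005], "rotation": [0, 0, 0], "jaw": 0.012}, {"delta_pos": [0.0057, -0.0034, 0.005], "rotation": [0, 0, 0], "jaw": 0.012}, {"delta_pos": [0.0057, -0.0034, 0.0015], "rotation": [0, 0, 0], "jaw": 0.012}, {"delta_pos": [0.0057, -0.0034, 0], "rotation": [0, 0, 0], "jaw": 0.012}, {"delta_pos": [0.0057, -0.0034, 0], "rotation": [0, 0, 0], "jaw": 0.012}])

```text
time: 21.35
tcp_pos: [0.5068, 0.1932, 0.1282]
tool_rot: [0.002, 0.173, 0.985, -0.001]
ft_force: [2.6, 0.4, -5.8]
opening: 0.249
finger_force: 59.1
```

```bash
python3 -c "
from h import *
con()"
```

```text
t 21.35 cup [0.6121 0.1551 0.1071] yaw -19.9 tilt [ 0.003 -0.003] F [ 2.6  0.4 -5.8] M [0.2  0.31 0.09] ff 59.1
avgF [ 1.95 -0.29 -4.78] M [0.193 0.285 0.051] sd [0.34 0.57 0.24] [0.02  0.036 0.021]
contact f [ 2.03 -0.21 -2.68] off [  9. -11.] rad 15.0 ang 309.0
```

Call:
jog_arm(rows=[{"delta_pos": [0, 0, -0.001], "rotation": [0, 0, 0], "jaw": 0.012}, {"delta_pos": [0, 0, -0.001], "rotation": [0, 0, 0], "jaw": 0.012}])

```text
time: 21.85
tcp_pos: [0.5065, 0.1932, 0.1288]
tool_rot: [0.002, 0.173, 0.985, -0.001]
ft_force: [3.1, 0.4, -7.3]
opening: 0.249
finger_force: 59.0
```

```bash
python3 -c "
from h import *
con()"
```

```text
t 21.85 cup [0.6118 0.1551 0.1076] yaw -19.91 tilt [ 0.003 -0.003] F [ 3.1  0.4 -7.3] M [0.3  0.36 0.12] ff 59.0
avgF [ 3.19 -0.35 -7.37] M [0.281 0.412 0.124] sd [0.44 0.48 0.29] [0.014 0.04  0.023]
contact f [ 3.27 -0.27 -5.27] off [ 1. -5.] rad 5.0 ang 277.0
```

Run:
```python
from h import *
s=cap("scene"); g=s[0].astype(int); T=tool(); c=T[:3,3]-T[:3,0]*.112
t=np.radians(np.arange(0,360,1))
def lowrow(cx,cy,r,z,col):
    p=proj(np.c_[cx+r*np.cos(t),cy+r*np.sin(t),t*0+z],s); k=np.abs(p[:,0]+1-col)<.6; return p[k,1].max().round(1)
for col in(180,185,190): print(col,"cup underside rows for z=.1007,.105,.108:",[lowrow(c[0],c[1],.033,z,col) for z in(.1007,.105,.108)],"collar bottom",lowrow(c[0],c[1],.05,.155,col),"rim top z+.05",lowrow(c[0],c[1],.033,.155,col)); print([int(v) for v in g[144:184,col].sum(1)])
# calibrate on s3 (free, est z under .0691)
s3=load("s3");g=s3[0].astype(int)
for col in(182,187): print(col,"s3 underside pred z=.069,.0655:",[lowrow(.6066,.1486,.033,z,col) for z in(.0691,.0655)],[int(v) for v in g[150:196,col].sum(1)])
cup()
```

```text
180 cup underside rows for z=.1007,.105,.108: [np.float64(169.6), np.float64(168.2), np.float64(167.3)] collar bottom 153.8 rim top z+.05 151.6
[246, 247, 220, 222, 219, 220, 218, 216, 219, 224, 238, 243, 240, 239, 237, 237, 236, 235, 236, 237, 236, 233, 235, 184, 97, 101, 113, 232, 216, 178, 141, 94, 186, 211, 211, 317, 454, 481, 489, 384]
185 cup underside rows for z=.1007,.105,.108: [np.float64(169.8), np.float64(168.4), np.float64(167.4)] collar bottom 153.6 rim top z+.05 151.5
[243, 234, 217, 221, 220, 220, 217, 219, 215, 225, 228, 222, 220, 218, 222, 224, 224, 222, 220, 220, 217, 214, 215, 245, 220, 212, 151, 88, 106, 400, 263, 180, 415, 470, 471, 475, 478, 401, 229, 165]
190 cup underside rows for z=.1007,.105,.108: [np.float64(169.2), np.float64(167.8), np.float64(166.7)] collar bottom 153.0 rim top z+.05 150.7
[231, 217, 215, 214, 214, 211, 211, 214, 205, 211, 212, 214, 215, 215, 219, 217, 217, 214, 212, 213, 217, 216, 211, 168, 147, 195, 213, 139, 435, 292, 120, 258, 450, 244, 244, 344, 222, 160, 164, 163]
182 s3 underside pred z=.069,.0655: [np.float64(181.2), np.float64(182.3)] [223, 222, 220, 293, 428, 416, 245, 171, 197, 172, 162, 189, 201, 178, 190, 249, 240, 261, 246, 240, 234, 234, 237, 234, 229, 234, 232, 233, 235, 231, 220, 373, 395, 237, 164, 161, 164, 166, 164, 164, 163, 162, 162, 163, 98, 75]
187 s3 underside pred z=.069,.0655: [np.float64(181.2), np.float64(182.3)] [219, 222, 215, 196, 285, 226, 112, 170, 198, 199, 198, 200, 186, 167, 201, 226, 230, 233, 229, 223, 225, 217, 220, 224, 225, 227, 225, 220, 217, 217, 216, 177, 164, 166, 162, 162, 166, 161, 163, 164, 164, 165, 162, 167, 97, 75]
t 22.2 cup [0.6118 0.1551 0.1077] yaw -19.91 tilt [ 0.002 -0.003] F [ 3.  -0.4 -7.5] M [0.27 0.47 0.11] ff 59.0
```

Run:
```python
from h import *
t=np.radians(np.arange(0,360,1))
def rows(c,s,cols):
    g=s[0].astype(float).sum(2); out=[]
    for col in cols:
        v=g[:,col]; p=proj(np.c_[c[0]+.033*np.cos(t),c[1]+.033*np.sin(t),t*0+c[2]],s); k=np.abs(p[:,0]+1-col)<.6; pr=p[k,1].max()
        i0=int(pr)-5; ref=np.median(v[i0-4:i0+2]); j=next(j for j in range(i0,i0+12) if abs(v[j]-ref)>22); out.append((round(float(pr),1),j))
    return out
for n,c in(("s3",(.6066,.1486,.0691)),("s4",(.6051,.1472,.1065)),("scene",(.6118,.1551,.1077))):
    s=load(n); print(n,rows(c,s,range(178,194,2)))
    g=s[0].astype(float).sum(2)
    h=.02; p=proj(np.c_[c[0]+.033*np.cos(t),c[1]+.033*np.sin(t),t*0+c[2]+h],s); print("  pred cols",p[:,0].min().round(1)+1,p[:,0].max().round(1)+1,"row",p[:,1].mean().round(0)); r0=int(p[:,1].mean())
    for rr in range(r0-3,r0+3): print("   ",rr,"L",[int(x) for x in g[rr,168:180]],"R",[int(x) for x in g[rr,190:202]])
```

```text
s3 [(180.5, 180), (180.9, 181), (181.2, 181), (181.2, 181), (181.2, 181), (181.1, 181), (180.8, 181), (180.4, 180)]
  pred cols 174.5 197.5 row 170.0
    167 L [167, 114, 92, 40, 56, 65, 174, 254, 268, 263, 257, 259] R [217, 220, 217, 209, 201, 201, 198, 327, 289, 407, 475, 403]
    168 L [157, 133, 106, 53, 49, 52, 163, 246, 265, 265, 260, 258] R [219, 217, 216, 212, 208, 203, 199, 310, 414, 470, 484, 464]
    169 L [141, 130, 106, 107, 139, 164, 229, 265, 268, 262, 260, 253] R [221, 216, 214, 214, 211, 202, 196, 308, 455, 480, 478, 479]
    170 L [189, 209, 224, 225, 239, 244, 253, 256, 262, 263, 257, 252] R [220, 219, 214, 211, 211, 204, 197, 312, 282, 265, 448, 481]
    171 L [252, 247, 248, 241, 242, 245, 233, 231, 251, 260, 255, 254] R [220, 218, 217, 214, 210, 205, 197, 264, 162, 395, 475, 478]
    172 L [241, 237, 229, 226, 220, 220, 220, 217, 240, 260, 255, 249] R [220, 220, 216, 213, 208, 205, 200, 250, 403, 301, 445, 480]
s4 [(168.9, 168), (169.1, 169), (169.3, 169), (169.3, 169), (169.2, 170), (169.0, 171), (168.6, 171), (168.2, 171)]
  pred cols 173.2 196.5 row 158.0
   
[... 1050 characters left out ...]
88, 201, 189, 116, 148, 193, 121]
    154 L [465, 481, 481, 482, 468, 381, 255, 247, 249, 245, 240, 231] R [212, 209, 208, 208, 201, 197, 200, 183, 105, 140, 190, 121]
    155 L [476, 478, 476, 468, 441, 366, 270, 266, 262, 254, 248, 245] R [214, 212, 211, 206, 202, 195, 275, 241, 111, 112, 131, 92]
    156 L [400, 376, 372, 363, 333, 293, 264, 260, 259, 253, 249, 243] R [215, 215, 210, 203, 200, 195, 299, 212, 77, 80, 371, 222]
    157 L [292, 258, 248, 252, 246, 240, 245, 254, 259, 252, 249, 246] R [215, 215, 207, 205, 199, 193, 299, 391, 220, 362, 464, 253]
    158 L [239, 234, 227, 223, 219, 219, 222, 244, 258, 254, 249, 243] R [219, 211, 210, 207, 203, 194, 258, 439, 255, 419, 475, 275]
```

Call:
jog_arm(rows=[{"delta_pos": [0, 0, 0.005], "rotation": [0, 0, 0], "jaw": 0.012}, {"delta_pos": [0.0063, 0.0003, 0.006], "rotation": [0, 0, 0], "jaw": 0.012}, {"delta_pos": [0.0063, 0.0003, 0.006], "rotation": [0, 0, 0], "jaw": 0.012}, {"delta_pos": [0.0063, 0.0003, 0.002], "rotation": [0, 0, 0], "jaw": 0.012}, {"delta_pos": [0.0063, 0.0003, 0], "rotation": [0, 0, 0], "jaw": 0.012}, {"delta_pos": [0.0063, 0.0003, 0], "rotation": [0, 0, 0], "jaw": 0.012}])

```text
time: 22.8
tcp_pos: [0.5016, 0.1958, 0.1302]
tool_rot: [0.003, 0.173, 0.985, -0.001]
ft_force: [0.4, 0.4, -1.0]
opening: 0.25
finger_force: 59.8
```

```bash
python3 -c "
from h import *
con()"
```

```text
t 22.8 cup [0.6069 0.1577 0.1092] yaw -19.9 tilt [ 0.005 -0.003] F [ 0.4  0.4 -1. ] M [0.04 0.15 0.06] ff 59.8
avgF [ 0.28 -0.18 -1.74] M [0.046 0.084 0.024] sd [0.51 0.4  0.56] [0.02  0.064 0.034]
contact f [ 0.36 -0.1   0.36] off [ 65. -30.] rad 72.0 ang 335.0
```

Call:
jog_arm(rows=[{"delta_pos": [0, 0, -0.0005], "rotation": [0, 0, -2], "jaw": 0.012}, {"delta_pos": [0, 0, -0.0015], "rotation": [0, 0, -2], "jaw": 0.012}, {"delta_pos": [0, 0, -0.0025], "rotation": [0, 0, -2], "jaw": 0.012}, {"delta_pos": [0, 0, -0.0025], "rotation": [0, 0, -2], "jaw": 0.012}])

```text
time: 23.5
tcp_pos: [0.5007, 0.1942, 0.1309]
tool_rot: [0.001, 0.157, 0.988, -0.003]
ft_force: [2.1, -4.3, -4.7]
opening: 0.251
finger_force: 59.2
```

```bash
python3 -c "
from h import *
con()"
```

```text
t 23.5 cup [0.6072 0.1595 0.1097] yaw -18.03 tilt [ 0.002 -0.006] F [ 2.1 -4.3 -4.7] M [-0.56  0.12 -0.43] ff 59.2
avgF [ 1.84 -4.73 -3.75] M [-0.557  0.12  -0.431] sd [0.25 0.48 0.51] [0.031 0.034 0.02 ]
contact f [ 1.92 -4.65 -1.65] off [-26. 139.] rad 142.0 ang 101.0
```

Call:
jog_arm(rows=[{"delta_pos": [0, -0.002, 0.002], "rotation": [0, 0, 0], "jaw": 0.012}, {"delta_pos": [0, -0.0039, 0.002], "rotation": [0, 0, 0], "jaw": 0.012}, {"delta_pos": [0, -0.0039, 0.001], "rotation": [0, 0, 0], "jaw": 0.012}, {"delta_pos": [0, -0.0039, 0], "rotation": [0, 0, 0], "jaw": 0.012}, {"delta_pos": [0, -0.0039, 0], "rotation": [0, 0, 0], "jaw": 0.012}])

```text
time: 24.3
tcp_pos: [0.5001, 0.1922, 0.1321]
tool_rot: [0.002, 0.155, 0.988, -0.001]
ft_force: [2.9, 0.6, -2.3]
opening: 0.25
finger_force: 59.7
```

```bash
python3 -c "
from h import *
con()"
```

```text
t 24.3 cup [0.6066 0.1578 0.1111] yaw -17.89 tilt [ 0.004 -0.003] F [ 2.9  0.6 -2.3] M [ 0.1 -0.1  0.1] ff 59.7
avgF [ 3.12  0.26 -2.23] M [ 0.118 -0.182  0.128] sd [0.27 0.66 0.32] [0.031 0.042 0.019]
contact f [ 3.2   0.34 -0.13] off [-445.    7.] rad 445.0 ang 179.0
```

Call:
jog_arm(rows=[{"delta_pos": [-0.0014, 0, 0], "rotation": [0, 0, 0], "jaw": 0.012}, {"delta_pos": [-0.0014, 0, -0.001], "rotation": [0, 0, 0], "jaw": 0.012}, {"delta_pos": [-0.0014, 0, -0.002], "rotation": [0, 0, 0], "jaw": 0.012}, {"delta_pos": [-0.0014, 0, -0.003], "rotation": [0, 0, 0], "jaw": 0.012}, {"delta_pos": [-0.0014, 0, -0.004], "rotation": [0, 0, 0], "jaw": 0.012}, {"delta_pos": [-0.0014, 0, -0.004], "rotation": [0, 0, 0], "jaw": 0.012}])

```text
time: 25.2
tcp_pos: [0.5009, 0.1916, 0.1359]
tool_rot: [0.002, 0.156, 0.988, -0.001]
ft_force: [-0.1, 0.4, -1.6]
opening: 0.246
finger_force: 59.8
```

```bash
python3 -c "
from h import *
con()"
```

```text
t 25.2 cup [0.6075 0.1571 0.1147] yaw -17.91 tilt [ 0.003 -0.003] F [-0.1  0.4 -1.6] M [ 0.06  0.17 -0.01] ff 59.8
avgF [-0.1  -0.06 -1.62] M [0.064 0.178 0.011] sd [0.48 0.6  0.53] [0.03  0.036 0.022]
contact f [-0.02  0.02  0.48] off [-96.  -4.] rad 96.0 ang 182.0
```

Call:
jog_arm(rows=[{"delta_pos": [0, 0, -0.001], "rotation": [0, 0, 0], "jaw": 0.012}, {"delta_pos": [0, 0, -0.002], "rotation": [0, 0, 0], "jaw": 0.012}, {"delta_pos": [0, 0, -0.003], "rotation": [0, 0, 0], "jaw": 0.012}, {"delta_pos": [0, 0, -0.004], "rotation": [0, 0, 0], "jaw": 0.012}, {"delta_pos": [0, 0, -0.004], "rotation": [0, 0, 0], "jaw": 0.012}])

```text
time: 26.0
tcp_pos: [0.5008, 0.1916, 0.1394]
tool_rot: [0.002, 0.156, 0.988, -0.001]
ft_force: [1.2, -0.2, -4.1]
opening: 0.246
finger_force: 59.5
```

```bash
python3 -c "
from h import *
con()"
```

```text
t 26.0 cup [0.6074 0.1571 0.1182] yaw -17.91 tilt [ 0.003 -0.003] F [ 1.2 -0.2 -4.1] M [0.12 0.21 0.03] ff 59.5
avgF [ 0.66  0.   -4.13] M [0.108 0.243 0.047] sd [0.47 0.29 0.39] [0.045 0.03  0.028]
contact f [ 0.74  0.08 -2.03] off [-40.  25.] rad 47.0 ang 148.0
```

Call:
jog_arm(rows=[{"delta_pos": [0, 0, -0.001], "rotation": [0, 0, 0], "jaw": 0.012}, {"delta_pos": [0, 0, -0.002], "rotation": [0, 0, 0], "jaw": 0.012}, {"delta_pos": [0, 0, -0.003], "rotation": [0, 0, 0], "jaw": 0.012}, {"delta_pos": [0, 0, -0.004], "rotation": [0, 0, 0], "jaw": 0.012}, {"delta_pos": [0, 0, -0.0045], "rotation": [0, 0, 0], "jaw": 0.012}, {"delta_pos": [0, 0, -0.0045], "rotation": [0, 0, 0], "jaw": 0.012}])

```text
time: 26.9
tcp_pos: [0.5007, 0.1916, 0.144]
tool_rot: [0.001, 0.156, 0.988, -0.001]
ft_force: [0.3, -0.5, -6.6]
opening: 0.244
finger_force: 59.2
```

```bash
python3 -c "
from h import *
con()"
```

```text
t 26.9 cup [0.6073 0.1571 0.1228] yaw -17.91 tilt [ 0.002 -0.003] F [ 0.3 -0.5 -6.6] M [0.18 0.39 0.04] ff 59.2
avgF [ 0.79 -0.19 -5.58] M [0.166 0.414 0.021] sd [0.36 0.67 0.15] [0.023 0.033 0.032]
contact f [ 0.87 -0.11 -3.48] off [-14.   7.] rad 16.0 ang 155.0
```

Call:
jog_arm(rows=[{"delta_pos": [0, 0, -0.001], "rotation": [0, 0, 0], "jaw": 0.012}, {"delta_pos": [-0.0001, -0.0049, -0.001], "rotation": [0, 0, -2.5], "jaw": 0.012}, {"delta_pos": [-0.0004, -0.0098, -0.001], "rotation": [0, 0, -5], "jaw": 0.012}, {"delta_pos": [-0.001, -0.0146, -0.001], "rotation": [0, 0, -7.5], "jaw": 0.012}, {"delta_pos": [-0.0017, -0.0194, -0.001], "rotation": [0, 0, -10], "jaw": 0.012}, {"delta_pos": [-0.0017, -0.0194, -0.001], "rotation": [0, 0, -10], "jaw": 0.012}])

```text
time: 27.8
tcp_pos: [0.4962, 0.1725, 0.1451]
tool_rot: [0.001, 0.069, 0.998, -0.001]
ft_force: [0.1, 0.8, -5.9]
opening: 0.248
finger_force: 59.2
```

```bash
python3 -c "
from h import *
con()"
```

```text
t 27.8 cup [0.6071 0.1571 0.1238] yaw -7.91 tilt [ 0.002 -0.003] F [ 0.1  0.8 -5.9] M [0.23 0.56 0.12] ff 59.2
avgF [-0.49  0.12 -6.32] M [0.105 0.628 0.052] sd [0.8  0.33 0.52] [0.031 0.034 0.025]
contact f [-0.41  0.2  -4.22] off [-15.  15.] rad 21.0 ang 135.0
```

Call:
jog_arm(rows=[{"delta_pos": [-0.0001, -0.0049, 0], "rotation": [0, 0, -2.5], "jaw": 0.012}, {"delta_pos": [-0.0004, -0.0098, 0], "rotation": [0, 0, -5], "jaw": 0.012}, {"delta_pos": [-0.001, -0.0146, 0], "rotation": [0, 0, -7.5], "jaw": 0.012}, {"delta_pos": [-0.0017, -0.0194, 0], "rotation": [0, 0, -10], "jaw": 0.012}, {"delta_pos": [-0.0017, -0.0194, 0], "rotation": [0, 0, -10], "jaw": 0.012}])

```text
time: 28.6
tcp_pos: [0.4956, 0.1531, 0.1453]
tool_rot: [0.001, -0.018, 1.0, -0.002]
ft_force: [-0.4, 1.4, -5.8]
opening: 0.249
finger_force: 59.3
```

```bash
python3 -c "
from h import *
con()"
```

```text
t 28.6 cup [0.6075 0.1571 0.124 ] yaw 2.07 tilt [ 0.003 -0.003] F [-0.4  1.4 -5.8] M [0.14 0.56 0.07] ff 59.3
avgF [ 0.15 -0.24 -6.38] M [-0.056  0.614  0.007] sd [0.63 0.45 0.24] [0.049 0.018 0.028]
contact f [ 0.23 -0.16 -4.28] off [-5. 24.] rad 25.0 ang 102.0
```

Call:
jog_arm(rows=[{"delta_pos": [-0.0001, -0.0049, 0], "rotation": [0, 0, -2.5], "jaw": 0.012}, {"delta_pos": [-0.0004, -0.0098, 0], "rotation": [0, 0, -5], "jaw": 0.012}, {"delta_pos": [-0.001, -0.0146, 0], "rotation": [0, 0, -7.5], "jaw": 0.012}, {"delta_pos": [-0.0017, -0.0194, 0], "rotation": [0, 0, -10], "jaw": 0.012}, {"delta_pos": [-0.0017, -0.0194, 0], "rotation": [0, 0, -10], "jaw": 0.012}])

```text
time: 29.4
tcp_pos: [0.498, 0.1337, 0.1454]
tool_rot: [0.001, -0.105, 0.994, -0.002]
ft_force: [0.2, 0.1, -6.9]
opening: 0.246
finger_force: 59.2
```

```bash
python3 -c "
from h import *
con()"
```

```text
t 29.4 cup [0.6076 0.1572 0.124 ] yaw 12.07 tilt [ 0.003 -0.003] F [ 0.2  0.1 -6.9] M [-0.02  0.58  0.1 ] ff 59.2
avgF [-0.36 -0.19 -5.92] M [-0.136  0.593  0.018] sd [0.56 0.46 0.32] [0.037 0.025 0.04 ]
contact f [-0.28 -0.11 -3.82] off [-9. 30.] rad 32.0 ang 107.0
```

Call:
jog_arm(rows=[{"delta_pos": [0, -0.0039, 0], "rotation": [0, 0, -2], "jaw": 0.012}, {"delta_pos": [-0.0003, -0.0078, 0], "rotation": [0, 0, -4], "jaw": 0.012}, {"delta_pos": [-0.0006, -0.0117, 0], "rotation": [0, 0, -6], "jaw": 0.012}, {"delta_pos": [-0.001, -0.0155, 0], "rotation": [0, 0, -8], "jaw": 0.012}, {"delta_pos": [-0.001, -0.0155, 0], "rotation": [0, 0, -8], "jaw": 0.012}])

```text
time: 30.2
tcp_pos: [0.5024, 0.119, 0.1455]
tool_rot: [0.001, -0.174, 0.985, -0.002]
ft_force: [-0.2, 1.6, -6.8]
opening: 0.246
finger_force: 59.3
```

```bash
python3 -c "
from h import *
con(5)"
```

```text
t 30.2 cup [0.6076 0.1574 0.1242] yaw 20.08 tilt [ 0.004 -0.003] F [-0.2  1.6 -6.8] M [-0.04  0.58  0.09] ff 59.3
avgF [ 0.83  0.65 -6.53] M [-0.09   0.492  0.072] sd [0.56 0.56 0.18] [0.035 0.023 0.042]
contact f [ 0.91  0.73 -4.43] off [-14.  17.] rad 22.0 ang 131.0
```

Call:
jog_arm(rows=[{"delta_pos": [0, -0.0029, 0], "rotation": [0, 0, -1.5], "jaw": 0.012}, {"delta_pos": [0, -0.0029, 0], "rotation": [0, 0, -1.5], "jaw": 0.012}])

```text
time: 30.65
tcp_pos: [0.5034, 0.1164, 0.1456]
tool_rot: [0.002, -0.187, 0.982, -0.002]
ft_force: [1.7, 2.3, -7.6]
opening: 0.248
finger_force: 59.2
```

```bash
python3 -c "
from h import *
con(5)"
```

```text
t 30.65 cup [0.6076 0.1576 0.1242] yaw 21.58 tilt [ 0.004 -0.003] F [ 1.7  2.3 -7.6] M [0.07 0.44 0.16] ff 59.2
avgF [ 0.85  1.74 -6.71] M [0.02  0.401 0.119] sd [0.17 0.53 0.39] [0.048 0.019 0.026]
contact f [ 0.93  1.82 -4.61] off [-36.  12.] rad 38.0 ang 162.0
```

Call:
jog_arm(rows=[{"delta_pos": [0, -0.0029, 0], "rotation": [0, 0, -1.5], "jaw": 0.012}, {"delta_pos": [0, -0.0029, 0], "rotation": [0, 0, -1.5], "jaw": 0.012}])

```text
time: 31.1
tcp_pos: [0.5046, 0.1136, 0.1456]
tool_rot: [0.002, -0.2, 0.98, -0.002]
ft_force: [2.0, 2.3, -6.8]
opening: 0.247
finger_force: 59.3
```

```bash
python3 -c "
from h import *
con(5)"
```

```text
t 31.1 cup [0.6076 0.1575 0.1243] yaw 23.08 tilt [ 0.004 -0.003] F [ 2.   2.3 -6.8] M [0.08 0.29 0.13] ff 59.3
avgF [ 1.74  2.25 -6.59] M [0.086 0.256 0.109] sd [0.54 0.25 0.37] [0.033 0.043 0.027]
contact f [ 1.82  2.33 -4.49] off [-46.   7.] rad 46.0 ang 171.0
```

Call:
jog_arm(rows=[{"delta_pos": [-0.0012, 0, 0], "rotation": [0, 0, 0], "jaw": 0.012}, {"delta_pos": [-0.0012, -0.0029, 0], "rotation": [0, 0, -1.5], "jaw": 0.012}, {"delta_pos": [-0.0012, -0.0029, 0], "rotation": [0, 0, -1.5], "jaw": 0.012}])

```text
time: 31.65
tcp_pos: [0.5059, 0.1111, 0.1451]
tool_rot: [0.0, -0.213, 0.977, -0.002]
ft_force: [-0.4, 1.6, -6.3]
opening: 0.246
finger_force: 59.3
```

```bash
python3 -c "
from h import *
con(5)"
```

```text
t 31.65 cup [0.6077 0.1577 0.1234] yaw 24.59 tilt [ 0.001 -0.004] F [-0.4  1.6 -6.3] M [-0.08  0.62  0.12] ff 59.3
avgF [-1.57  0.55 -6.04] M [-0.159  0.717  0.079] sd [0.54 0.78 0.23] [0.024 0.058 0.017]
contact f [-1.49  0.63 -3.94] off [-4. 30.] rad 30.0 ang 97.0
```

Call:
jog_arm(rows=[{"delta_pos": [0, -0.0029, 0], "rotation": [0, 0, -1.5], "jaw": 0.012}, {"delta_pos": [0, -0.0029, 0], "rotation": [0, 0, -1.5], "jaw": 0.012}])

```text
time: 32.1
tcp_pos: [0.5075, 0.1085, 0.1453]
tool_rot: [0.001, -0.226, 0.974, -0.002]
ft_force: [-1.9, 0.7, -6.1]
opening: 0.249
finger_force: 59.2
```

```bash
python3 -c "
from h import *
con(5)"
```

```text
t 32.1 cup [0.6081 0.1577 0.1237] yaw 26.07 tilt [ 0.002 -0.003] F [-1.9  0.7 -6.1] M [-0.2   0.74  0.03] ff 59.2
avgF [-1.21 -0.12 -6.53] M [-0.304  0.75   0.024] sd [0.35 0.75 0.59] [0.035 0.043 0.044]
contact f [-1.13 -0.04 -4.43] off [ 2. 37.] rad 37.0 ang 87.0
```

Call:
jog_arm(rows=[{"delta_pos": [0.0004, -0.0029, 0], "rotation": [0, 0, -1.5], "jaw": 0.012}, {"delta_pos": [0.0004, -0.0029, 0], "rotation": [0, 0, -1.5], "jaw": 0.012}])

```text
time: 32.55
tcp_pos: [0.5085, 0.1064, 0.1453]
tool_rot: [0.001, -0.237, 0.971, -0.001]
ft_force: [-0.4, 3.3, -6.6]
opening: 0.25
finger_force: 59.1
```

```bash
python3 -c "
from h import *
con(5)"
```

```text
t 32.55 cup [0.6079 0.158  0.1239] yaw 27.44 tilt [ 0.003 -0.001] F [-0.4  3.3 -6.6] M [ 0.08  0.79 -0.41] ff 59.1
avgF [-0.87  3.52 -7.16] M [ 0.148  0.815 -0.441] sd [0.25 0.4  0.4 ] [0.032 0.022 0.032]
contact f [-0.79  3.6  -5.06] off [11.  6.] rad 12.0 ang 30.0
```

Call:
jog_arm(rows=[{"delta_pos": [0, 0.0012, 0], "rotation": [0, 0, 0.6], "jaw": 0.012}, {"delta_pos": [0, 0.0012, 0.001], "rotation": [0, 0, 0.6], "jaw": 0.012}, {"delta_pos": [0, 0.0012, 0.002], "rotation": [0, 0, 0.6], "jaw": 0.012}, {"delta_pos": [0, 0.0012, 0.003], "rotation": [0, 0, 0.6], "jaw": 0.012}, {"delta_pos": [0, 0.0012, 0.004], "rotation": [0, 0, 0.6], "jaw": 0.012}, {"delta_pos": [0, 0.0012, 0.004], "rotation": [0, 0, 0.6], "jaw": 0.012}])

```text
time: 33.4
tcp_pos: [0.5087, 0.1068, 0.143]
tool_rot: [0.002, -0.234, 0.972, -0.002]
ft_force: [-6.3, 0.4, -0.3]
opening: 0.249
finger_force: 60.4
```

```bash
python3 -c "
from h import *
con(5)"
```

```text
t 33.4 cup [0.6085 0.1577 0.1216] yaw 27.02 tilt [ 0.005 -0.004] F [-6.3  0.4 -0.3] M [ 0.12  0.81 -0.12] ff 60.4
avgF [-6.44  0.7   0.42] M [ 0.107  0.829 -0.1  ] sd [0.46 0.08 0.35] [0.037 0.028 0.034]
contact f [-6.36  0.78  2.52] off [-104.  -72.] rad 127.0 ang 215.0
```

Call:
jog_arm(rows=[{"delta_pos": [0, 0, 0.001], "rotation": [0, 0, 0], "jaw": 0.012}, {"delta_pos": [0, 0, 0.0015], "rotation": [0, 0, 0], "jaw": 0.012}, {"delta_pos": [0, 0, 0.0015], "rotation": [0, 0, 0], "jaw": 0.012}])

```text
time: 33.95
tcp_pos: [0.5088, 0.1067, 0.1419]
tool_rot: [0.002, -0.234, 0.972, -0.002]
ft_force: [-6.3, 0.4, 2.4]
opening: 0.248
finger_force: 60.6
```

```bash
python3 -c "
from h import *
con(5)"
```

```text
t 33.95 cup [0.6086 0.1576 0.1206] yaw 27.01 tilt [ 0.005 -0.004] F [-6.3  0.4  2.4] M [ 0.11  0.78 -0.1 ] ff 60.6
avgF [-7.49  0.2   2.31] M [ 0.068  0.851 -0.135] sd [0.4  0.45 0.26] [0.029 0.015 0.039]
contact f [-7.41  0.28  4.41] off [-84. -60.] rad 103.0 ang 216.0
```

Call:
jog_arm(rows=[{"delta_pos": [0.001, 0, 0], "rotation": [0, 0, 0], "jaw": 0.012}, {"delta_pos": [0.002, 0, 0], "rotation": [0, 0, 0], "jaw": 0.012}, {"delta_pos": [0.0025, 0, 0], "rotation": [0, 0, 0], "jaw": 0.012}, {"delta_pos": [0.0025, 0, 0], "rotation": [0, 0, 0], "jaw": 0.012}])

```text
time: 34.6
tcp_pos: [0.5087, 0.1066, 0.142]
tool_rot: [0.005, -0.233, 0.972, -0.002]
ft_force: [2.6, 5.8, -0.6]
opening: 0.246
finger_force: 60.0
```

```bash
python3 -c "
from h import *
con(5)"
```

```text
t 34.6 cup [0.6085 0.1574 0.1215] yaw 26.98 tilt [ 0.011 -0.001] F [ 2.6  5.8 -0.6] M [ 0.74 -0.07 -0.03] ff 60.0
avgF [ 1.53  5.45 -0.9 ] M [ 0.713 -0.045 -0.051] sd [0.4  0.61 0.42] [0.034 0.013 0.02 ]
contact f [1.61 5.53 1.2 ] off [-46.  15.] rad 48.0 ang 162.0
```

Call:
jog_arm(rows=[{"delta_pos": [-0.001, 0.0012, 0], "rotation": [0, 0, 0.6], "jaw": 0.012}, {"delta_pos": [-0.001, 0.0023, 0], "rotation": [0, 0, 1.2], "jaw": 0.012}, {"delta_pos": [-0.001, 0.0023, 0], "rotation": [0, 0, 1.2], "jaw": 0.012}])

```text
time: 35.15
tcp_pos: [0.5069, 0.1082, 0.1405]
tool_rot: [0.003, -0.223, 0.975, -0.002]
ft_force: [3.4, 2.7, -2.4]
opening: 0.247
finger_force: 59.9
```

```bash
cat >> h.py <<'E'
def tq():
    cup(); F,M=avg(5); T=tool(); f=F-[-.08,-.08,-2.1]; m=M-[.081,.181,-.016]; c=-T[:3,0]*.112
    ux=T[:3,0]; print("torque about cup",(m[2]-(c[0]*f[1]-c[1]*f[0])).round(2),"F along tool x,y",(f@T[:3,0]).round(2),(f@T[:3,1]).round(2),"fz",f[2].round(2))
E
python3 -c "
from h import *
tq()"
```

```text
t 35.15 cup [0.6078 0.1569 0.1194] yaw 25.79 tilt [ 0.007 -0.003] F [ 3.4  2.7 -2.4] M [ 0.3  -0.2   0.02] ff 59.9
avgF [ 4.51  2.44 -2.73] M [ 0.296 -0.357  0.018] sd [0.49 0.36 0.59] [0.031 0.056 0.022]
torque about cup 0.0 F along tool x,y -5.23 0.28 fz -0.63
```

Call:
jog_arm(rows=[{"delta_pos": [-0.0012, 0, 0], "rotation": [0, 0, 0], "jaw": 0.012}, {"delta_pos": [-0.0012, 0, 0.001], "rotation": [0, 0, 0], "jaw": 0.012}, {"delta_pos": [-0.0012, 0, 0.002], "rotation": [0, 0, 0], "jaw": 0.012}, {"delta_pos": [-0.0012, 0, 0.002], "rotation": [0, 0, 0], "jaw": 0.012}])

```text
time: 35.8
tcp_pos: [0.5071, 0.1084, 0.1392]
tool_rot: [0.001, -0.223, 0.975, -0.002]
ft_force: [-3.6, -1.5, 5.8]
opening: 0.248
finger_force: 61.1
```

```bash
python3 -c "
from h import *
tq()"
```

```text
t 35.8 cup [0.608  0.1571 0.1178] yaw 25.79 tilt [ 0.004 -0.004] F [-3.6 -1.5  5.8] M [-0.03  0.11 -0.04] ff 61.1
avgF [-3.55 -1.59  4.8 ] M [-0.02   0.16  -0.043] sd [0.7  0.74 0.51] [0.03  0.028 0.014]
torque about cup -0.04 F along tool x,y 3.77 0.12 fz 6.9
```

Call:
jog_arm(rows=[{"delta_pos": [0.0008, 0, -0.001], "rotation": [0, 0, 0], "jaw": 0.012}, {"delta_pos": [0.0008, 0, -0.0015], "rotation": [0, 0, 0], "jaw": 0.012}, {"delta_pos": [0.0008, 0, -0.0015], "rotation": [0, 0, 0], "jaw": 0.012}])

```text
time: 36.35
tcp_pos: [0.5069, 0.1084, 0.1398]
tool_rot: [0.002, -0.223, 0.975, -0.002]
ft_force: [2.5, 0.8, -0.1]
opening: 0.249
finger_force: 60.2
```

```bash
python3 -c "
from h import *
tq()"
```

```text
t 36.35 cup [0.6078 0.1571 0.1186] yaw 25.77 tilt [ 0.006 -0.003] F [ 2.5  0.8 -0.1] M [ 0.09 -0.47 -0.08] ff 60.2Traceback (most recent call last):
  File "<string>", line 3, in <module>
    tq()
    ~~^^
  File "h.py", line 55, in tq
    cup(); F,M=avg(5); T=tool(); f=F-[-.08,-.08,-2.1]; m=M-[.081,.181,-.016]; c=-T[:3,0]*.112
               ~~~^^^
  File "h.py", line 44, in avg
    r.capture("scene"); s=r.state(); F.append(s["ft_force"]);M.append(s["moment"])
    ~~~~~~~~~^^^^^^^^^
ValueError: 200 camera calls are used up
```

Call:
jog_arm(rows=[{"delta_pos": [0, 0.0035, 0], "rotation": [0, 0, 1.8], "jaw": 0.012}, {"delta_pos": [0, 0.0069, 0], "rotation": [0, 0, 3.5], "jaw": 0.012}, {"delta_pos": [0, 0.0069, 0], "rotation": [0, 0, 3.5], "jaw": 0.012}])

```text
time: 36.7
tcp_pos: [0.5041, 0.1149, 0.1399]
tool_rot: [0.003, -0.193, 0.981, -0.002]
ft_force: [4.7, 0.6, 0.0]
opening: 0.245
finger_force: 60.1
```

```bash
cat >> h.py <<'E'
def avg(n=1):
    s=r.state(); return np.array(s["ft_force"]),np.array(s["moment"])
E
python3 -c "
from h import *
tq()"
```

```text
t 36.7 cup [0.6078 0.1574 0.1188] yaw 22.28 tilt [ 0.006 -0.003] F [4.7 0.6 0. ] M [ 0.16 -0.63 -0.05] ff 60.1
torque about cup 0.09 F along tool x,y -4.66 -1.17 fz 2.12
```

Call:
jog_arm(rows=[{"delta_pos": [-0.001, 0.002, 0], "rotation": [0, 0, 1], "jaw": 0.012}, {"delta_pos": [-0.001, 0.0039, 0], "rotation": [0, 0, 2], "jaw": 0.012}, {"delta_pos": [-0.001, 0.0039, 0], "rotation": [0, 0, 2], "jaw": 0.012}])

```text
time: 37.0
tcp_pos: [0.5033, 0.1177, 0.1399]
tool_rot: [0.002, -0.177, 0.984, -0.004]
ft_force: [3.2, -4.5, 1.1]
opening: 0.246
finger_force: 61.3
```

```bash
python3 -c "
from h import *
tq()"
```

```text
t 37.0 cup [0.6082 0.1568 0.1186] yaw 20.44 tilt [ 0.005 -0.006] F [ 3.2 -4.5  1.1] M [-0.45 -0.59  0.49] ff 61.3
torque about cup 1.1 F along tool x,y -1.56 -5.31 fz 3.19
```

Call:
jog_arm(rows=[{"delta_pos": [-0.0005, -0.0039, 0], "rotation": [0, 0, -2], "jaw": 0.012}, {"delta_pos": [-0.0005, -0.0078, 0], "rotation": [0, 0, -4], "jaw": 0.012}, {"delta_pos": [-0.0005, -0.0078, 0], "rotation": [0, 0, -4], "jaw": 0.012}, {"delta_pos": [-0.0005, -0.0078, 0], "rotation": [0, 0, -4], "jaw": 0.012}])

```text
time: 37.4
tcp_pos: [0.5056, 0.1116, 0.1397]
tool_rot: [0.001, -0.21, 0.978, -0.002]
ft_force: [0.8, -1.6, 3.1]
opening: 0.252
finger_force: 60.6
```

```bash
python3 -c "
from h import *
tq()"
```

```text
t 37.4 cup [0.6078 0.1576 0.1182] yaw 24.23 tilt [ 0.003 -0.003] F [ 0.8 -1.6  3.1] M [ 0.01 -0.32 -0.  ] ff 60.6
torque about cup 0.21 F along tool x,y -0.18 -1.76 fz 5.21
```

Call:
jog_arm(rows=[{"delta_pos": [0, 0, 0], "rotation": [0, 0, 0], "jaw": 0.06}, {"delta_pos": [0, 0, 0], "rotation": [0, 0, 0], "jaw": 0.06}, {"delta_pos": [0, 0, 0], "rotation": [0, 0, 0], "jaw": 0.06}, {"delta_pos": [0.003, 0, -0.01], "rotation": [0, 0, 0], "jaw": 0.06}, {"delta_pos": [0.01, 0, -0.035], "rotation": [0, 0, 0], "jaw": 0.06}, {"delta_pos": [0.02, 0, -0.07], "rotation": [0, 0, 0], "jaw": 0.06}, {"delta_pos": [0.02, 0, -0.09], "rotation": [0, 0, 0], "jaw": 0.06}, {"delta_pos": [0.02, 0, -0.09], "rotation": [0, 0, 0], "jaw": 0.06}])

```text
time: 38.2
tcp_pos: [0.489, 0.1036, 0.2341]
tool_rot: [0.005, -0.21, 0.978, -0.003]
ft_force: [0.2, -0.3, 0.2]
opening: 0.708
finger_force: 0.0
```

```bash
python3 -c "
from h import *
st()"
```

```text
t 38.2 p [0.489  0.1036 0.2341] q [ 0.007 -0.105  2.013 -0.003  1.223 -1.986] F [ 0.2 -0.3  0.2] M [ 0.05 -0.03 -0.04] op 0.708 ff 0.0
[[-0.911 -0.411  0.011]
 [-0.411  0.912 -0.003]
 [-0.009 -0.008 -1.   ]]
```

```bash
python3 -c "
from cell import r
print(r.hand_in())"
```

```text
the job is handed in; nothing more can be done
None
```

I handed the job in at 38 s: the brass die is in the holder, and by feel the holder is locked in the barrel with the arm clear; I had no camera calls left to look at the final state.

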